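# Move the top template to the other folding hook and fold the emptied one

### The arm

A 6-joint arm with a two-finger parallel gripper is mounted at the origin on the work surface. World frame = base frame: x ahead of the robot, y to its left, z up, the work surface at z = 0. Lengths are in m, angles in rad, forces in N, time in s.
With the tool pointing down it reaches from about 0.35 to 0.975 m from the base axis. Payload 4.9 kg.
Tool frame: the origin (TCP) lies at the very end of the fingers, on their centre line; the grasp point (between the pads) lies 19 mm behind it; y points along the fingers, x is the direction in which the jaws open and shut, and the axes are right-handed (so a half turn about y gives the same grasp; the last joint's range is limited). The gripper opens to 85 mm and grips with 20 to 120 N. Pads are 22 mm wide; open, the fingers measure 114 mm over their backs; the gripper's body (76 mm by 85 mm) begins 54 mm behind the grasp point. The pads swing forward as they close: fully open they stand 13 mm farther back than shut.
Start: joints at [1.053, 0.053, 1.613, -0, 1.476, -0.119], TCP at [0.243, 0.576, 0.231] pointing down, gripper open.
Joint ranges: [-3.01, 3.01], [-1.01, 2.22], [0.06, 2.58], [-1.02, 4.17], [0.09, 2.62], [-3.14, 3.14]. Speed limits (rad/s): [2.57, 2.57, 3.14, 3.14, 3.14, 3.14].

### API

Orientations are given as a unit quaternion [w, x, y, z].
In Python, from workcell import ctrl gives the robot as it stands.
- The arm moves only by the tool apply_moves, never from a script. Its argument "plan" is a list of rows, each an object of numbers: "dx", "dy", "dz": the shift along the tool's x, y, z in mm; "yaw": the turn about the tool's y in degrees; "gripper": the closure, from -1 (fully open) to 1 (shut), so that 0 is half open. In form: [{"dx": .., "dy": .., "dz": .., "yaw": .., "gripper": ..}, ...]. A call has 1 to 12 rows; each row is the pose to reach, as a shift and turn from the pose commanded when the call began, along the tool's axes at that moment; what a row does not reach only later rows make up. A row lasts 1/8 s, in which the tool goes at most 62.5 mm and 10.7 degrees, less where a joint would pass 70% of its speed; a pose out of reach is approached as far as the arm can. A call with a gripper value outside its range is refused whole. The fingers move at their own pace and stop on an object; "force" is the grip in N (left out, the last holds). Time passes only in rows, so rows that repeat a pose let the fingers close. It gives the time, the measured TCP pose, the force and the opening at its end, in the units of the state.
- ctrl.observe(): the state, without advancing time (a new reading comes with each control period).
- ctrl.camera(name): name is "scene" or "top" or "wrist"; returns (picture, depth): 384x512x3 uint8, red, green, blue; 384x512 float32, m along the optical axis (not along the pixel's ray), 0 where there is no reading.
- ctrl.camera_params(name): a dict with "vertical_fov" (degrees; the focal length in pixels is half the picture's height over the tangent of half this angle, whatever the lens; pixels are square), "cx", "cy" (the principal point, pixels), "R" (3x3) and "t" (3): a world point X has camera coordinates R X + t. Camera axes: x right, y down, z forward; pixel columns grow to the right and rows downward; lengths in m; the calibration is good to about 2 mm. A picture is of the moment at which its call begins: read the wrist's pose just before it. camera_params takes no time and is no camera call; for the wrist camera it gives the pose at the moment of the call.
- ctrl.hand_in(): hands the job in, once; it reports no verdict.
The state is a dict: "time": time; "qpos": joint angles; "qvel": joint speeds; "tau": joint torques, N m; "tool_pos": TCP position; "tool_rot": TCP orientation; "force": force on the tool from outside, world axes, zero at the start; "wrist_torque": the same for the moment, N m; "gripper_width": finger opening in m.
Only numpy, scipy, OpenCV 4.12 (cv2) and the standard library are available. Lean on these libraries where they do the work, as an engineer would, in place of code of your own. Each camera call takes 0.05 s, during which the arm holds its last target.

### The job

Swing the folded blue hook out against its stop, move the wooden top template from the red hook onto the blue one so that it hangs freely, then fold the emptied red hook back along the board against its stop. Do not grip the hooks: push each by its end pin with closed fingers, press it home at the stop with a steady 10 N or so for half a second, and never put more than 20 N on a hook. Leave the other things on the counter where they are.

Things in the scene. Friction and masses are not known exactly. Their poses are not given: they have to be found in the camera images.
- board: plywood board standing on the counter, 520 mm wide (along its y), 12 mm thick (along its x), top edge at 210 mm. Origin: middle of its underside, on the counter; its x axis points away from the robot, straight through the board, so the hooks are on its -x face
- blue_bracket: steel bracket of the blue hook. Origin: on the upright hinge axis, at the height of the arm's top face (225 mm up), 24 mm in front of the board; axes as the board's. The hook is a level arm 12 mm wide, 10 mm high, reaching 111 mm from the axis, with an upright pin 12 mm thick, 105 mm from the axis, standing 36 mm above the arm's top. The arm swings level
- red_bracket: steel bracket of the red hook, all sizes as for the blue one; at the start the template hangs on this hook. Which hook is on the left varies. The hinges are stiff (about 3 N at the pin) and stay where left. The stops are hard: the force climbs by 10 N or more for each mm too far. Gripping the pin exceeds 20 N. A push of more than 7 N counts as pressed home, within 0.05 rad of the stop
- blue_hook (a joint): hinge in rad, growing counter-clockwise seen from above: 0 folded stop, 1.48 swung-out stop. Folded, the arm points about to the bracket's +y, along the board; swung out about to -x. An amount not reported, 0 to 0.12 rad, different for each hook, has to be added to the value for the arm's true angle from the bracket's +y, so the stops must be felt
- red_hook (a joint): the same for the red hook, which starts swung out within 0.08 rad of its stop (the blue one starts within 0.15 rad of folded)
- template: pale wood, 10 mm thick (x), with a window 52 mm wide (y), 75 mm high for the hook's arm. Origin: middle of the window's upper edge, which rests on the arm; z up. Above it a crossbar 80 wide, 14 high, then a stem 46 wide to 40 mm above the origin, to be gripped across the thickness. Lowest point 113 mm below. 110 to 225 g. Starts about half way along the red arm, x about along the arm
- jar: squat red clay jar, 82 mm wide, 62 mm high, standing on the counter; origin under its centre; leave alone
- blank: pale ash top blank, 52 mm wide, 66 mm high, standing; origin under its centre; leave alone
- center: steel live center, 38 mm wide, 70 mm high, standing point up; origin under its centre; leave alone
- ruler: brass ruler 200 x 22 x 4 mm lying flat, long side its x; origin under its centre; leave alone
Mind the look-alikes: they are no part of the job. Several things have the shape of the template; the one meant has the colours described above.

How it is judged:
By the outcome, as a careful person would: the job done as asked, in the order asked, and still so for the second after the job is handed in, with the robot touching nothing.
It also fails if it takes over 69 s, if anything falls off the work surface, if the arm or the gripper's body presses on something with over 40 N, if the wrist force passes 120 N, or if a joint passes its speed limit or range.

## Working session

There is one attempt and no reset: what is moved stays moved. The work goes in short steps, Python scripts to look and compute and a tool call to move; the robot and the scene stay as the last step left them, time stands still between calls to the robot, and variables do not carry over. Pictures are saved under pics/ and viewed, and the job is handed in when it is done.

Besides the shell and the picture viewer there is one more tool, called after "Emit:" as name([rows], argument=value, ...), one row to a line, values as JSON. apply_moves: Moves the arm, as the interface text tells. Its arguments: {"type":"object","properties":{"plan":{"type":"array"},"force":{"type":"number"}},"required":["plan"]}

```bash
ls; mkdir -p pics; python3 - <<'E'
from workcell import ctrl
import cv2,numpy as np
s=ctrl.observe();print(s)
for n in ["scene","top","wrist"]:
    p,d=ctrl.camera(n);cv2.imwrite(f"pics/{n}0.png",p[:,:,::-1]);np.savez(f"{n}0.npz",p=p,d=d)
    c=ctrl.camera_params(n);print(n,c)
E
```

```text
pics
{'time': 0.0, 'qpos': array([ 1.05302718e+00,  5.33460778e-02,  1.61432327e+00,  1.80763856e-05,
        1.47596518e+00, -1.19001983e-01]), 'qvel': array([ 0.00131824, -0.00149877, -0.00090069, -0.00018895, -0.00093611,
        0.0018393 ]), 'tau': array([-1.44305737e-03, -3.93690956e+01, -3.70170164e+01, -3.01093869e-04,
        7.20061798e-03, -2.10214992e-06]), 'tool_pos': array([0.24236097, 0.57541717, 0.2300522 ]), 'tool_rot': array([-0.5888077 ,  0.58944638,  0.39041366, -0.39170861]), 'force': array([-0.03371258, -1.30399096, -0.09366323]), 'wrist_torque': array([0.01261054, 0.05347863, 0.00225448]), 'gripper_width': 0.08497431132615356}
scene {'vertical_fov': 57.31631034764213, 'cx': 256.4451971299623, 'cy': 193.21993924781756, 'R': array([[-0.75764804,  0.65262294,  0.00726295],
       [ 0.46732398,  0.55023045, -0.69199331],
       [-0.45560701, -0.52089323, -0.72186737]]), 't': array([ 0.42073396, -0.16339988,  1.26178303])}
top {'vertical_fov': 52.81897778611355, 'cx': 251.76019942149375, 'cy': 190.74498135616838, 'R': array([[-0.00805081, -0.9999094 ,  0.01078748],
       [-0.99616679,  0.00708006, -0.08718713],
       [ 0.08710285, -0.01144805, -0.99613354]]), 't': array([0.01238503, 0.57891483, 0.87024213])}
wrist {'vertical_fov': 61.099958609325824, 'cx': 255.0922207281664, 'cy': 190.34561181184984, 'R': array([[ 0.38908253,  0.92120065, -0.00203772],
       [ 0.89051772, -0.37555514,  0.2567811 ],
       [ 0.23578164, -0.10172367, -0.96646744]]), 't': array([-0.62334855, -0.03240269,  0.38020481])}
```

View pics/scene0.png

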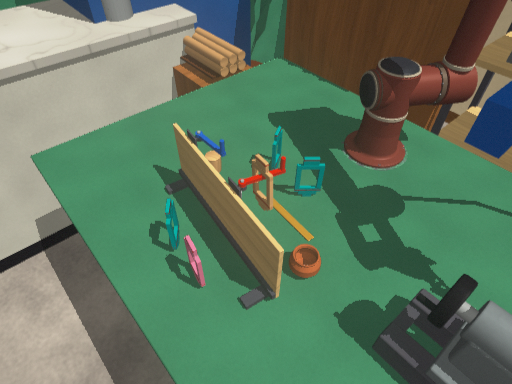

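View pics/top0.png

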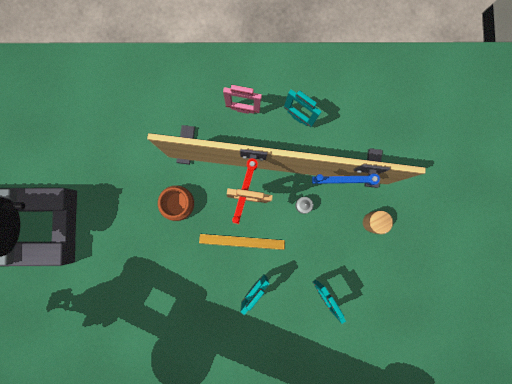

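View pics/wrist0.png

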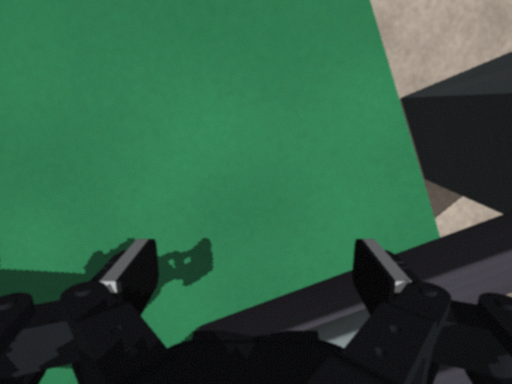

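The top view shows the red hook with its hinge at (252,163) and pin at (237,220). The blue hook's hinge is at (375,179) and its pin at (318,179), folded.

These could be taken for the template:
- pale wood on the red hook (249,195)
- teal (302,106), (255,295), (330,300)
- pink (242,98)

By the description I choose the pale wood one at (249,195). Next I'll measure it and check it in a close crop.

```bash
cat > h.py <<'E'
import numpy as np,cv2
from workcell import ctrl
def f(c): return 192/np.tan(np.radians(c['vertical_fov']/2))
def pts(c,d):
    v,u=np.mgrid[0:384,0:512]; k=f(c)
    P=np.stack([(u-c['cx'])/k*d,(v-c['cy'])/k*d,d],-1)
    return (P-c['t'])@c['R']
def ray(c,u,v,z):
    k=f(c); r=np.array([(u-c['cx'])/k,(v-c['cy'])/k,1])@c['R']; o=-c['t']@c['R']
    return o+r*(z-o[2])/r[2]
def proj(c,X):
    q=np.asarray(X)@c['R'].T+c['t']; return q[...,:2]/q[...,2:]*f(c)+[c['cx'],c['cy']]
def masks(p):
    h=cv2.cvtColor(p,cv2.COLOR_RGB2HSV).astype(int); H,S,V=h[...,0],h[...,1],h[...,2]
    return dict(red=((H<4)|(H>176))&(S>200)&(V>90),blue=(H>105)&(H<125)&(S>150)&(V>80),
      wood=(H>8)&(H<24)&(S>60)&(S<190)&(V>120))
E
python3 - <<'E'
from h import *
for n in ["top","scene"]:
    z=np.load(n+"0.npz");p,d=z['p'],z['d'];c=ctrl.camera_params(n);P=pts(c,d);M=masks(p)
    for k,m in M.items():
        nn,lab,st,ce=cv2.connectedComponentsWithStats(m.astype('uint8'))
        for i in range(1,nn):
            if st[i,4]<25: continue
            q=P[(lab==i)&(d>0)]
            print(n,k,st[i],ce[i].round(1),'min',q.min(0).round(3),'max',q.max(0).round(3),'med',np.median(q,0).round(3))
z=np.load("top0.npz");p=z['p']
cv2.imwrite("pics/crop1.png",cv2.resize(p[120:240,190:410,::-1],None,fx=3.6,fy=3.6,interpolation=cv2.INTER_CUBIC))
z=np.load("scene0.npz");p=z['p']
cv2.imwrite("pics/crop2.png",cv2.resize(p[110:300,150:350,::-1],None,fx=3.1,fy=3.1,interpolation=cv2.INTER_CUBIC))
E
```

```text
top red [242 159  16  31 178] [248.9 174. ] min [ 0.565 -0.003  0.088] max [0.634 0.028 0.229] med [0.592 0.017 0.225]
top red [233 197  13  27 156] [238.8 209.4] min [0.504 0.023 0.218] max [0.551 0.043 0.264] med [0.529 0.033 0.225]
top blue [312 174  68  11 471] [344.9 179.1] min [ 0.572 -0.287  0.   ] max [ 0.6   -0.099  0.263] med [ 0.581 -0.158  0.225]
top wood [147 134  95  23 380] [195.2 143.3] min [0.636 0.029 0.141] max [0.67  0.203 0.232] med [0.654 0.111 0.209]
top wood [244 147 181  27 848] [344.5 161.1] min [ 0.594 -0.406  0.   ] max [0.645 0.024 0.233] med [ 0.619 -0.162  0.209]
top wood [210 151  21   5  42] [220. 153.] min [0.641 0.052 0.137] max [0.646 0.092 0.167] med [0.644 0.073 0.155]
top wood [215 158  16   6  32] [224.1 161.4] min [0.641 0.055 0.025] max [0.647 0.093 0.102] med [0.643 0.068 0.042]
top wood [158 187  31  33 374] [175.  203.2] min [0.515 0.151 0.002] max [0.587 0.22  0.065] med [0.552 0.177 0.058]
top wood [227 188  45  14 356] [248.7 194.7] min [ 0.544 -0.038  0.001] max [0.576 0.055 0.268] med [0.553 0.015 0.241]
top wood [363 211  30  23 512]
[... 1805 characters left out ...]
] [281.8 203.6] min [ 0.336 -0.246 -0.003] max [0.568 0.133 0.266] med [0.471 0.053 0.004]
scene wood [255 181  12  21  74] [259.9 192.1] min [ 0.455 -0.085 -0.002] max [0.583 0.044 0.216] med [0.555 0.008 0.149]
scene wood [207 182  35  42 151] [225.9 205.4] min [ 0.63  -0.116  0.127] max [0.653 0.056 0.159] med [ 0.644 -0.01   0.141]
scene wood [221 215  25  31  52] [233.6 230.1] min [ 0.639 -0.05   0.07 ] max [0.655 0.071 0.085] med [0.648 0.017 0.077]
scene wood [240 225  15  13  34] [247.6 230.3] min [0.652 0.051 0.132] max [0.661 0.111 0.161] med [0.657 0.086 0.153]
scene wood [293 244  28  34 535] [305.8 261.2] min [ 0.481  0.122 -0.002] max [0.59  0.223 0.065] med [0.552 0.193 0.045]
```

View pics/crop1.png

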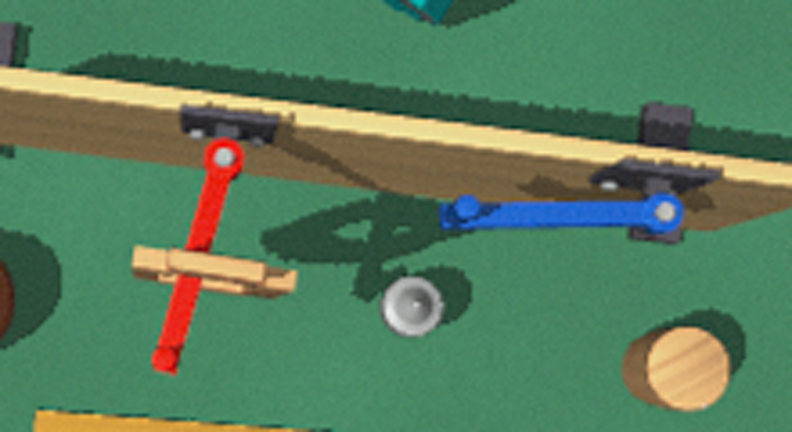

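View pics/crop2.png

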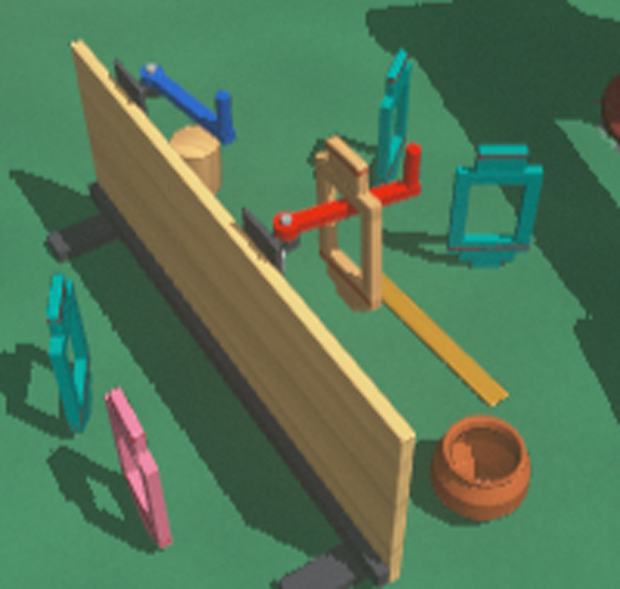

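The crop confirms it: pale wood, hanging about half way along the red arm. Next come precise geometry and the tool axes.

```bash
cat >> h.py <<'E'
from scipy.spatial.transform import Rotation as Ro
def tool(s=None):
    s=s or ctrl.observe(); q=s['tool_rot']; R=Ro.from_quat([q[1],q[2],q[3],q[0]]).as_matrix()
    return s['tool_pos'],R
E
python3 - <<'E'
from h import *
c=ctrl.camera_params("top"); cs=ctrl.camera_params("scene")
p,R=tool();print(p,R.round(3))
bh=ray(c,374.4,178.9,.226);rh=ray(c,252.2,163.6,.226);bp=ray(c,319.4,177.8,.261);rp=ray(c,235.8,219.2,.261)
print('bh',bh,'rh',rh,'bp',bp,'rp',rp,np.linalg.norm((bp-bh)[:2]),np.linalg.norm((rp-rh)[:2]))
d=rh-bh; phi=np.arctan2(-d[0],d[1]);print('board yaw by hinges',phi)  # y axis=(-sin,cos)
z=np.load("top0.npz");P=pts(c,z['d']);m=masks(z['p'])['wood']&(abs(P[...,2]-.209)<.004)&(P[...,0]>.58)
q=P[m];print('edge fit',np.polyfit(q[:,1],q[:,0],1))
for n,a,b in(('b',bh,bp),('r',rh,rp)):
    e=b-a;print(n,'arm true angle from +y', np.arctan2(-e[0],e[1])-phi, 'world dir deg',np.degrees(np.arctan2(e[1],e[0])))
# scene check
for n,X in(('bh',bh),('rh',rh),('bp',bp),('rp',rp)):print(n,proj(cs,X))
# template top face
m=masks(z['p'])['wood']&(P[...,2]>.255)&(abs(P[...,1])<.08)&(P[...,0]<.6);q=P[m];print('stem top',len(q),q.mean(0),q.min(0),q.max(0))
r=cv2.minAreaRect(np.argwhere(m)[:,::-1].astype('float32'));print(r); print(ray(c,*r[0],.265)); print([ray(c,*x,.265)[:2] for x in cv2.boxPoints(r)])
E
```

```text
[0.24244571 0.57553928 0.23034321] [[ 0.388 -0.001 -0.922]
 [ 0.922 -0.001  0.388]
 [-0.002 -1.     0.   ]]
bh [ 0.58133261 -0.21134294  0.226     ] rh [0.61063699 0.00911346 0.226     ] bp [ 0.5798     -0.10528741  0.261     ] rp [0.51023169 0.03810483 0.261     ] 0.10606660268031148 0.10450705778563257
board yaw by hinges -0.13215127555368975
edge fit [0.13138835 0.64066342]
b arm true angle from +y 0.14660124497380636 world dir deg 90.82792226186578
r arm true angle from +y 1.4218497085176227 world dir deg 163.8942770534693
bh [198.38363172 132.02833725]
rh [241.66192644 180.55320137]
bp [221.73685787 139.96354591]
rp [282.51146098 157.0224391 ]
stem top 175 [0.54898359 0.01545047 0.32371683] [ 0.50099487 -0.00666517  0.25660552] [0.56123003 0.03754329 0.9172177 ]
((281.72222900390625, 201.08587646484375), (259.0987243652344, 100.27723693847656), 6.781703948974609)
[ 0.54011278 -0.0397734   0.265     ]
[array([0.48404281, 0.18622145]), array([0.65313665, 0.16864577]), array([ 0.59749422, -0.27105429]), array([ 0.42961033, -0.24354305])]
```

Emit:
apply_moves([
  {"dx":-17,"dy":-30,"dz":-21,"yaw":5,"gripper":1},
  {"dx":-52,"dy":-60,"dz":-64,"yaw":15,"gripper":1},
  {"dx":-88,"dy":-80,"dz":-108,"yaw":25,"gripper":1},
  {"dx":-124,"dy":-80,"dz":-153,"yaw":35,"gripper":1},
  {"dx":-160,"dy":-80,"dz":-198,"yaw":45,"gripper":1},
  {"dx":-196,"dy":-80,"dz":-243,"yaw":55,"gripper":1},
  {"dx":-232,"dy":-80,"dz":-288,"yaw":65,"gripper":1},
  {"dx":-268,"dy":-80,"dz":-333,"yaw":75,"gripper":1},
  {"dx":-304,"dy":-80,"dz":-378,"yaw":85,"gripper":1},
  {"dx":-340,"dy":-80,"dz":-423,"yaw":95,"gripper":1},
  {"dx":-376,"dy":-80,"dz":-468,"yaw":105,"gripper":1},
  {"dx":-412,"dy":-80,"dz":-512,"yaw":115,"gripper":1},
])

```text
time: 1.65
tool_pos: [0.555, -0.0044, 0.311]
tool_rot: [0.646, -0.645, 0.289, -0.289]
force: [0.5, 0.4, 0.5]
gripper_width: 0.0001
```

```bash
cat >> h.py <<'E'
def go(*ts):
    """world targets (x,y,z,psi deg of tool x) -> tool-frame rows"""
    s=ctrl.observe();p,R=tool(s);psi=np.degrees(np.arctan2(R[1,0],R[0,0]))
    print('t %.2f'%s['time'],'at',p.round(4),'psi %.1f'%psi,'F',s['force'].round(1),'tilt',R[2].round(3),'w %.3f'%s['gripper_width'])
    for t in ts:
        d=R.T@(np.array(t[:3])-p)*1000
        y=(psi-t[3]+180)%360-180
        print('dx %.1f dy %.1f dz %.1f yaw %.1f'%(*d,y))
bh=np.array([.5813,-.2113]);rh=np.array([.6106,.0091]);phi=-.132
def arm(h,a,r=.105):
    w=a+phi; return h+r*np.array([-np.sin(w),np.cos(w)])
def push(h,a,off,z,sgn):
    """TCP pose behind pin by off (m); sgn=+1 push ccw with -z face, -1 push cw with +z face"""
    w=a+phi; tan=sgn*np.array([-np.cos(w),-np.sin(w)]); q=arm(h,a)-tan*off
    ang=np.degrees(np.arctan2(tan[1],tan[0])); psi=ang-90+(180 if sgn>0 else 0)
    return (*q,z,(psi+180)%360-180)
E
python3 - <<'E'
from h import *
a=push(bh,.147,.029,.31,1);b=push(bh,.147,.029,.238,1);print(a);go(a,b)
z=np.load("top0.npz");c=ctrl.camera_params('top');P=pts(c,z['d']);m=masks(z['p'])['wood']&(P[...,2]>.255)&(P[...,2]<.275)&(abs(P[...,1])<.08)&(P[...,0]<.6);q=P[m];print('stem top',len(q),q.mean(0),q.min(0),q.max(0))
r=cv2.minAreaRect(np.argwhere(m)[:,::-1].astype('float32'));print(r); print(ray(c,*r[0],.265)); print([ray(c,*x,.265)[:2].round(4) for x in cv2.boxPoints(r)])
E
```

```text
(np.float64(0.608721796623007), np.float64(-0.10587682859083378), 0.31, np.float64(-89.14056330730375))
t 1.65 at [ 0.555  -0.0044  0.311 ] psi -48.2 F [0.5 0.4 0.5] tilt [-0. -1.  0.] w 0.000
dx 111.5 dy 1.0 dz -27.6 yaw 40.9
dx 111.5 dy 73.0 dz -27.6 yaw 40.9
stem top 159 [0.55381264 0.01516899 0.26399348] [ 0.54594328 -0.00666517  0.25660552] [0.56123003 0.03754329 0.26760045]
((249.267578125, 193.30540466308594), (26.617612838745117, 5.926577568054199), 8.972626686096191)
[0.55370565 0.01500585 0.265     ]
[array([0.5524, 0.038 ]), array([0.5624, 0.0364]), array([ 0.555, -0.008]), array([ 0.5451, -0.0064])]
```

Emit:
apply_moves([
  {"dx":50,"dy":0,"dz":-12,"yaw":10,"gripper":1},
  {"dx":90,"dy":0,"dz":-22,"yaw":20,"gripper":1},
  {"dx":111.5,"dy":0,"dz":-27.5,"yaw":30,"gripper":1},
  {"dx":111.5,"dy":30,"dz":-27.5,"yaw":41,"gripper":1},
  {"dx":111.5,"dy":60,"dz":-27.5,"yaw":41,"gripper":1},
  {"dx":111.5,"dy":73,"dz":-27.5,"yaw":41,"gripper":1},
  {"dx":111.5,"dy":73,"dz":-27.5,"yaw":41,"gripper":1},
])

```text
time: 2.52
tool_pos: [0.6084, -0.1034, 0.2371]
tool_rot: [-0.505, 0.505, -0.496, 0.494]
force: [1.2, 0.1, 0.2]
gripper_width: -0.0003
```

```bash
python3 - <<'E'
from h import *
p,d=ctrl.camera("wrist");cv2.imwrite("pics/w1.png",p[:,:,::-1])
p,d=ctrl.camera("scene");cv2.imwrite("pics/s1.png",cv2.resize(p[90:240,150:350,::-1],None,fx=3.5,fy=3.5))
for a in np.arange(.147,1.6,.12): pass
go(*[push(bh,a,.017,.238,1) for a in np.arange(.147,1.6,.13)])
E
```

```text
t 2.62 at [ 0.6095 -0.1037  0.2396] psi -88.8 F [ 0.2 -0.6 -0.8] tilt [ 0.001 -1.     0.002] w 0.000
dx 2.1 dy 1.6 dz -12.8 yaw 0.3
dx 0.7 dy 1.6 dz -26.6 yaw -7.1
dx 1.1 dy 1.6 dz -40.4 yaw -14.6
dx 3.3 dy 1.6 dz -54.0 yaw -22.0
dx 7.2 dy 1.5 dz -67.3 yaw -29.5
dx 12.8 dy 1.5 dz -79.9 yaw -36.9
dx 20.1 dy 1.5 dz -91.7 yaw -44.4
dx 28.7 dy 1.5 dz -102.4 yaw -51.8
dx 38.7 dy 1.5 dz -112.0 yaw -59.3
dx 49.9 dy 1.5 dz -120.1 yaw -66.7
dx 62.0 dy 1.5 dz -126.8 yaw -74.2
dx 74.9 dy 1.5 dz -131.8 yaw -81.6
```

View pics/s1.png

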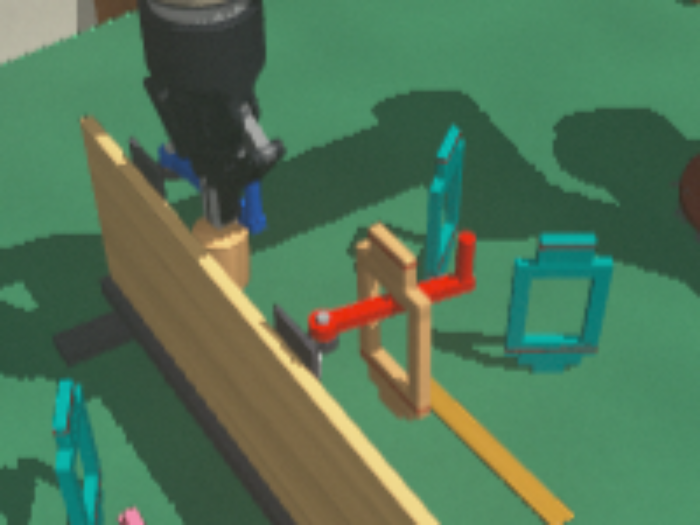

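View pics/w1.png

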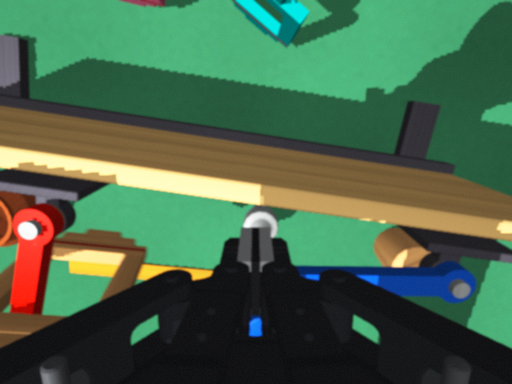

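Emit:
apply_moves([
  {"dx":2,"dy":1,"dz":-6,"yaw":0,"gripper":1},
  {"dx":2,"dy":1,"dz":-12,"yaw":0,"gripper":1},
  {"dx":1.5,"dy":1,"dz":-19,"yaw":-3,"gripper":1},
  {"dx":0.7,"dy":1,"dz":-26.5,"yaw":-7,"gripper":1},
  {"dx":1,"dy":1,"dz":-40.5,"yaw":-14.5,"gripper":1},
  {"dx":3,"dy":1,"dz":-54,"yaw":-22,"gripper":1},
  {"dx":7,"dy":1,"dz":-67.5,"yaw":-29.5,"gripper":1},
  {"dx":13,"dy":1,"dz":-80,"yaw":-37,"gripper":1},
  {"dx":20,"dy":1,"dz":-91.5,"yaw":-44.5,"gripper":1},
  {"dx":28.5,"dy":1,"dz":-102.5,"yaw":-52,"gripper":1},
  {"dx":38.5,"dy":1,"dz":-112,"yaw":-59,"gripper":1},
  {"dx":38.5,"dy":1,"dz":-112,"yaw":-59,"gripper":1},
])

```text
time: 4.12
tool_pos: [0.4974, -0.1448, 0.238]
tool_rot: [-0.683, 0.683, -0.183, 0.183]
force: [0.6, -1.4, 0.8]
gripper_width: -0.0003
```

```bash
python3 - <<'E'
from h import *
p,d=ctrl.camera("wrist");cv2.imwrite("pics/w2.png",p[:,:,::-1])
p,d=ctrl.camera("top");cv2.imwrite("pics/t2.png",p[100:300,150:450,::-1])
go(*[push(bh,a,.017,.238,1) for a in np.arange(1.20,1.65,.02)])
E
```

```text
t 4.22 at [ 0.4976 -0.1444  0.2376] psi -30.0 F [-1.   1.   0.7] tilt [ 0. -1. -0.] w 0.001
dx 0.6 dy -0.4 dz -1.3 yaw -1.2
dx 0.3 dy -0.4 dz -3.4 yaw -2.3
dx 0.1 dy -0.4 dz -5.5 yaw -3.5
dx -0.1 dy -0.4 dz -7.6 yaw -4.6
dx -0.3 dy -0.4 dz -9.8 yaw -5.8
dx -0.4 dy -0.4 dz -11.9 yaw -6.9
dx -0.4 dy -0.4 dz -14.0 yaw -8.0
dx -0.5 dy -0.4 dz -16.1 yaw -9.2
dx -0.4 dy -0.4 dz -18.3 yaw -10.3
dx -0.4 dy -0.4 dz -20.4 yaw -11.5
dx -0.3 dy -0.4 dz -22.5 yaw -12.6
dx -0.1 dy -0.4 dz -24.6 yaw -13.8
dx 0.1 dy -0.4 dz -26.8 yaw -14.9
dx 0.3 dy -0.4 dz -28.9 yaw -16.1
dx 0.6 dy -0.4 dz -31.0 yaw -17.2
dx 0.9 dy -0.4 dz -33.1 yaw -18.4
dx 1.3 dy -0.4 dz -35.2 yaw -19.5
dx 1.7 dy -0.4 dz -37.3 yaw -20.6
dx 2.1 dy -0.4 dz -39.3 yaw -21.8
dx 2.6 dy -0.4 dz -41.4 yaw -22.9
dx 3.1 dy -0.4 dz -43.5 yaw -24.1
dx 3.7 dy -0.4 dz -45.5 yaw -25.2
dx 4.3 dy -0.4 dz -47.6 yaw -26.4
```

View pics/w2.png

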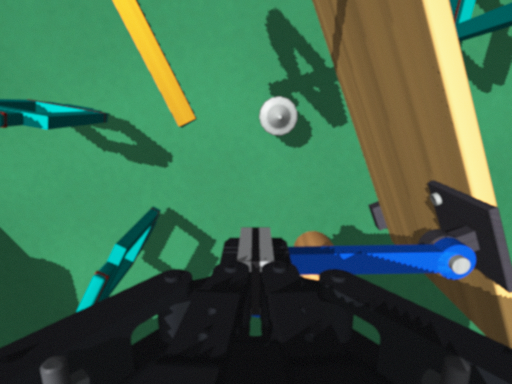

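View pics/t2.png

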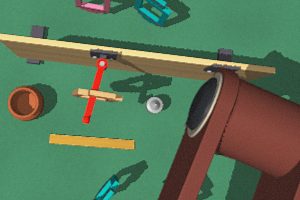

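Emit:
apply_moves([
  {"dx":0,"dy":0,"dz":-5.5,"yaw":-3.5,"gripper":1},
  {"dx":-0.4,"dy":0,"dz":-12,"yaw":-7,"gripper":1},
  {"dx":-0.4,"dy":0,"dz":-18,"yaw":-10,"gripper":1},
  {"dx":0,"dy":0,"dz":-24,"yaw":-13.5,"gripper":1},
  {"dx":0.3,"dy":0,"dz":-27,"yaw":-16,"gripper":1},
  {"dx":0.5,"dy":0,"dz":-29,"yaw":-17,"gripper":1},
])

```text
time: 4.97
tool_pos: [0.4835, -0.1689, 0.2371]
tool_rot: [0.703, -0.702, 0.08, -0.079]
force: [-1.6, 3.7, 0.3]
gripper_width: 0.0002
```

```bash
python3 - <<'E'
from h import *
go(*[push(bh,a,.017,.238,1) for a in np.arange(1.46,1.65,.04)])
E
```

```text
t 4.97 at [ 0.4835 -0.1689  0.2371] psi -12.8 F [-1.6  3.7  0.3] tilt [-0.002 -1.     0.002] w 0.000
dx 0.1 dy -0.9 dz -0.7 yaw 1.1
dx -0.6 dy -0.9 dz -4.9 yaw -1.2
dx -1.1 dy -0.9 dz -9.1 yaw -3.5
dx -1.4 dy -0.9 dz -13.3 yaw -5.8
dx -1.6 dy -0.9 dz -17.6 yaw -8.1
```

Emit:
apply_moves([
  {"dx":0,"dy":0,"dz":-0.5,"yaw":-1,"gripper":1},
  {"dx":0,"dy":0,"dz":-1,"yaw":-1,"gripper":1},
])

```text
time: 5.22
tool_pos: [0.4834, -0.1705, 0.2371]
tool_rot: [0.704, -0.703, 0.073, -0.073]
force: [-1.6, 2.9, 0.8]
gripper_width: 0.0
```

Emit:
apply_moves([
  {"dx":0,"dy":0,"dz":-0.5,"yaw":-0.5,"gripper":1},
  {"dx":0,"dy":0,"dz":-1,"yaw":-0.5,"gripper":1},
])

```text
time: 5.48
tool_pos: [0.4832, -0.1717, 0.2372]
tool_rot: [0.704, -0.704, 0.07, -0.07]
force: [-2.2, 3.3, 0.3]
gripper_width: -0.0
```

Emit:
apply_moves([
  {"dx":0,"dy":0,"dz":-0.5,"yaw":-0.5,"gripper":1},
  {"dx":0,"dy":0,"dz":-1.0,"yaw":-0.5,"gripper":1},
])

```text
time: 5.72
tool_pos: [0.4831, -0.1728, 0.2373]
tool_rot: [0.704, -0.704, 0.067, -0.067]
force: [-1.6, 3.3, 0.8]
gripper_width: -0.0
```

Emit:
apply_moves([
  {"dx":0,"dy":0,"dz":-0.5,"yaw":-0.5,"gripper":1},
  {"dx":0,"dy":0,"dz":-1.0,"yaw":-0.5,"gripper":1},
])

```text
time: 5.98
tool_pos: [0.4829, -0.1738, 0.2373]
tool_rot: [0.704, -0.704, 0.064, -0.064]
force: [-2.6, 3.2, -0.2]
gripper_width: 0.0
```

Emit:
apply_moves([
  {"dx":0,"dy":0,"dz":-0.6,"yaw":-0.5,"gripper":1},
  {"dx":0,"dy":0,"dz":-1.0,"yaw":-0.5,"gripper":1},
])

```text
time: 6.22
tool_pos: [0.4828, -0.1747, 0.2373]
tool_rot: [-0.704, 0.705, -0.061, 0.061]
force: [-1.3, 3.8, -0.0]
gripper_width: -0.0001
```

Emit:
apply_moves([
  {"dx":0,"dy":0,"dz":-0.6,"yaw":-0.5,"gripper":1},
  {"dx":0,"dy":0,"dz":-1.0,"yaw":-0.5,"gripper":1},
])

```text
time: 6.48
tool_pos: [0.4826, -0.1757, 0.2373]
tool_rot: [0.705, -0.705, 0.058, -0.058]
force: [-1.4, 3.4, 1.2]
gripper_width: -0.0001
```

Emit:
apply_moves([
  {"dx":0,"dy":0,"dz":-0.6,"yaw":-0.5,"gripper":1},
  {"dx":0,"dy":0,"dz":-1.0,"yaw":-0.5,"gripper":1},
])

```text
time: 6.72
tool_pos: [0.4824, -0.1767, 0.2373]
tool_rot: [0.705, -0.705, 0.055, -0.054]
force: [-0.6, 3.2, 0.1]
gripper_width: -0.0
```

Emit:
apply_moves([
  {"dx":0,"dy":0,"dz":-0.6,"yaw":-0.5,"gripper":1},
  {"dx":0,"dy":0,"dz":-1.0,"yaw":-0.5,"gripper":1},
])

```text
time: 6.98
tool_pos: [0.4823, -0.1777, 0.2373]
tool_rot: [-0.705, 0.705, -0.051, 0.051]
force: [-1.9, 3.2, 0.3]
gripper_width: 0.0
```

Emit:
apply_moves([
  {"dx":0,"dy":0,"dz":-0.6,"yaw":-0.5,"gripper":1},
  {"dx":0,"dy":0,"dz":-1.0,"yaw":-0.5,"gripper":1},
])

```text
time: 7.22
tool_pos: [0.4821, -0.1787, 0.2373]
tool_rot: [-0.705, 0.705, -0.048, 0.048]
force: [-2.1, 3.1, 0.7]
gripper_width: -0.0002
```

Emit:
apply_moves([
  {"dx":0,"dy":0,"dz":-0.6,"yaw":0,"gripper":1},
  {"dx":0,"dy":0,"dz":-1.0,"yaw":0,"gripper":1},
])

```text
time: 7.48
tool_pos: [0.482, -0.1797, 0.2373]
tool_rot: [-0.705, 0.705, -0.048, 0.048]
force: [-2.2, 3.5, 1.2]
gripper_width: -0.0001
```

Emit:
apply_moves([
  {"dx":0,"dy":0,"dz":-0.6,"yaw":0,"gripper":1},
  {"dx":0,"dy":0,"dz":-1.0,"yaw":0,"gripper":1},
])

```text
time: 7.72
tool_pos: [0.4819, -0.1807, 0.2373]
tool_rot: [-0.705, 0.705, -0.048, 0.048]
force: [-2.6, 3.6, -0.8]
gripper_width: 0.0001
```

Emit:
apply_moves([
  {"dx":0,"dy":0,"dz":-0.6,"yaw":0,"gripper":1},
  {"dx":0,"dy":0,"dz":-1.0,"yaw":0,"gripper":1},
])

```text
time: 7.98
tool_pos: [0.4817, -0.1817, 0.2373]
tool_rot: [-0.705, 0.705, -0.048, 0.048]
force: [-1.9, 3.3, -0.6]
gripper_width: -0.0001
```

Emit:
apply_moves([
  {"dx":0,"dy":0,"dz":-0.6,"yaw":0,"gripper":1},
  {"dx":0,"dy":0,"dz":-1.0,"yaw":0,"gripper":1},
])

```text
time: 8.22
tool_pos: [0.4816, -0.1827, 0.2373]
tool_rot: [-0.705, 0.705, -0.048, 0.048]
force: [-2.3, 3.7, 0.7]
gripper_width: -0.0001
```

Emit:
apply_moves([
  {"dx":0,"dy":0,"dz":-0.6,"yaw":0,"gripper":1},
  {"dx":0,"dy":0,"dz":-1.0,"yaw":0,"gripper":1},
])

```text
time: 8.48
tool_pos: [0.4815, -0.1837, 0.2373]
tool_rot: [-0.705, 0.705, -0.048, 0.048]
force: [-1.7, 2.8, 1.1]
gripper_width: 0.0
```

```bash
python3 - <<'E'
from h import *
p,d=ctrl.camera("wrist");cv2.imwrite("pics/w3.png",p[:,:,::-1])
go(*[push(bh,a,.017,.238,1) for a in np.arange(1.56,1.65,.04)])
E
```

```text
t 8.53 at [ 0.4814 -0.1837  0.2373] psi -7.9 F [-2.1  3.2  0.2] tilt [-0. -1. -0.] w 0.000
dx -2.2 dy -0.7 dz 3.9 yaw 0.3
dx -2.8 dy -0.7 dz -0.3 yaw -2.0
dx -3.3 dy -0.7 dz -4.6 yaw -4.3
```

View pics/w3.png

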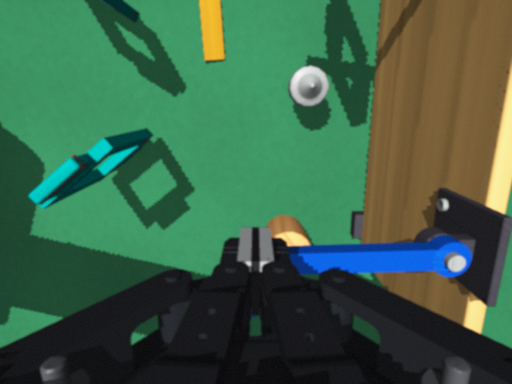

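Emit:
apply_moves([
  {"dx":0,"dy":0,"dz":-0.6,"yaw":0,"gripper":1},
  {"dx":0,"dy":0,"dz":-1.0,"yaw":0,"gripper":1},
])

```text
time: 8.78
tool_pos: [0.4813, -0.1842, 0.2372]
tool_rot: [0.706, -0.705, 0.048, -0.048]
force: [-2.0, 4.5, 0.5]
gripper_width: -0.0
```

Emit:
apply_moves([
  {"dx":0,"dy":0,"dz":-0.5,"yaw":0,"gripper":1},
  {"dx":0,"dy":0,"dz":-0.5,"yaw":0,"gripper":1},
])

```text
time: 9.02
tool_pos: [0.4813, -0.1844, 0.2372]
tool_rot: [0.706, -0.705, 0.048, -0.048]
force: [-2.1, 6.5, 0.4]
gripper_width: 0.0002
```

Emit:
apply_moves([
  {"dx":0,"dy":0,"dz":-0.5,"yaw":0,"gripper":1},
  {"dx":0,"dy":0,"dz":-0.8,"yaw":0,"gripper":1},
  {"dx":0,"dy":0,"dz":-0.8,"yaw":0,"gripper":1},
])

```text
time: 9.4
tool_pos: [0.4812, -0.1848, 0.2372]
tool_rot: [0.706, -0.705, 0.048, -0.048]
force: [-1.1, 7.3, 1.7]
gripper_width: 0.0
```

Emit:
apply_moves([
  {"dx":0,"dy":0,"dz":-0.7,"yaw":0,"gripper":1},
  {"dx":0,"dy":0,"dz":-0.7,"yaw":0,"gripper":1},
])

```text
time: 9.65
tool_pos: [0.4812, -0.1851, 0.2371]
tool_rot: [0.707, -0.704, 0.048, -0.048]
force: [-2.0, 8.5, 1.4]
gripper_width: -0.0002
```

Emit:
apply_moves([
  {"dx":0,"dy":0,"dz":-0.9,"yaw":0,"gripper":1},
  {"dx":0,"dy":0,"dz":-0.9,"yaw":0,"gripper":1},
  {"dx":0,"dy":0,"dz":-0.9,"yaw":0,"gripper":1},
])

```text
time: 10.02
tool_pos: [0.481, -0.1856, 0.2371]
tool_rot: [0.707, -0.704, 0.048, -0.048]
force: [-1.5, 8.7, 1.0]
gripper_width: 0.0
```

Emit:
apply_moves([
  {"dx":0,"dy":0,"dz":-0.8,"yaw":0,"gripper":1},
  {"dx":0,"dy":0,"dz":-0.8,"yaw":0,"gripper":1},
  {"dx":0,"dy":0,"dz":-0.8,"yaw":0,"gripper":1},
])

```text
time: 10.4
tool_pos: [0.481, -0.1859, 0.237]
tool_rot: [0.707, -0.704, 0.048, -0.048]
force: [-1.3, 11.9, 1.7]
gripper_width: 0.0002
```

```bash
python3 - <<'E'
from h import *
for i in range(3): go()
p,d=ctrl.camera("wrist");cv2.imwrite("pics/w4.png",p[:,:,::-1]);go()
E
```

```text
t 10.40 at [ 0.481  -0.1859  0.237 ] psi -7.8 F [-1.3 11.9  1.7] tilt [-0.001 -1.     0.006] w 0.000
t 10.40 at [ 0.481  -0.1859  0.237 ] psi -7.8 F [-1.3 11.9  1.7] tilt [-0.001 -1.     0.006] w 0.000
t 10.40 at [ 0.481  -0.1859  0.237 ] psi -7.8 F [-1.3 11.9  1.7] tilt [-0.001 -1.     0.006] w 0.000
t 10.45 at [ 0.481  -0.1859  0.237 ] psi -7.8 F [-0.5 11.8  1.5] tilt [-0.001 -1.     0.006] w 0.000
```

View pics/w4.png

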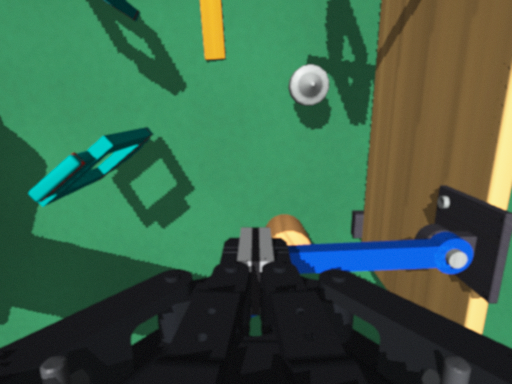

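The hook has stopped with the force at 11–12 N, so it is against the stop. I'll hold it steady there.

Emit:
apply_moves([
  {"dx":0,"dy":0,"dz":0,"yaw":0,"gripper":1},
  {"dx":0,"dy":0,"dz":0,"yaw":0,"gripper":1},
  {"dx":0,"dy":0,"dz":0,"yaw":0,"gripper":1},
  {"dx":0,"dy":0,"dz":0,"yaw":0,"gripper":1},
  {"dx":0,"dy":0,"dz":0,"yaw":0,"gripper":1},
  {"dx":0,"dy":0,"dz":0,"yaw":0,"gripper":1},
])

```text
time: 11.2
tool_pos: [0.481, -0.1859, 0.237]
tool_rot: [0.707, -0.704, 0.048, -0.048]
force: [-1.6, 11.4, 1.1]
gripper_width: 0.0002
```

```bash
python3 - <<'E'
from h import *
p=[.5537,.015]
go((.49,-.12,.238,-9.3),(.5537,.015,.31,-9.3),(.5537,.015,.241,-9.3))
E
```

```text
t 11.20 at [ 0.481  -0.1859  0.237 ] psi -7.8 F [-1.6 11.4  1.1] tilt [-0.001 -1.     0.006] w 0.000
dx 0.0 dy -0.6 dz 66.5 yaw 1.5
dx 44.8 dy -71.9 dz 209.3 yaw 1.5
dx 44.8 dy -2.9 dz 208.9 yaw 1.5
```

Emit:
apply_moves([
  {"dx":0,"dy":0,"dz":12,"yaw":0,"gripper":1},
  {"dx":0,"dy":-5,"dz":40,"yaw":1,"gripper":1},
  {"dx":10,"dy":-40,"dz":80,"yaw":1.5,"gripper":1},
  {"dx":25,"dy":-72,"dz":130,"yaw":1.5,"gripper":0.2},
  {"dx":40,"dy":-72,"dz":180,"yaw":1.5,"gripper":0.2},
  {"dx":45,"dy":-72,"dz":213,"yaw":1.5,"gripper":0.2},
  {"dx":45,"dy":-72,"dz":213,"yaw":1.5,"gripper":0.2},
  {"dx":45,"dy":-72,"dz":213,"yaw":1.5,"gripper":0.2},
])

```text
time: 12.2
tool_pos: [0.5547, 0.0159, 0.3094]
tool_rot: [-0.704, 0.705, -0.057, 0.058]
force: [0.3, 0.3, -0.5]
gripper_width: 0.0346
```

```bash
python3 - <<'E'
from h import *
c=ctrl.camera_params("wrist");p,d=ctrl.camera("wrist");cv2.imwrite("pics/w5.png",p[:,:,::-1])
p,d=ctrl.camera("scene");cv2.imwrite("pics/s5.png",cv2.resize(p[90:240,150:350,::-1],None,fx=3.5,fy=3.5))
go((.5537,.015,.31,-9.3),(.5537,.015,.237,-9.3))
for X in [(.5537,.015,.265),(*rh,.226),(*arm(rh,1.42),.261)]:print(proj(c,np.array(X)))
E
```

```text
t 12.30 at [0.5545 0.0155 0.3094] psi -9.4 F [-0.2 -0.6  0.1] tilt [ 0.001 -1.    -0.001] w 0.034
dx -0.7 dy -0.6 dz -0.6 yaw -0.1
dx -0.7 dy 72.4 dz -0.6 yaw -0.1
[255.36947084 214.58566993]
[334.06494318 192.22560021]
[178.21952429 187.80134747]
```

View pics/w5.png

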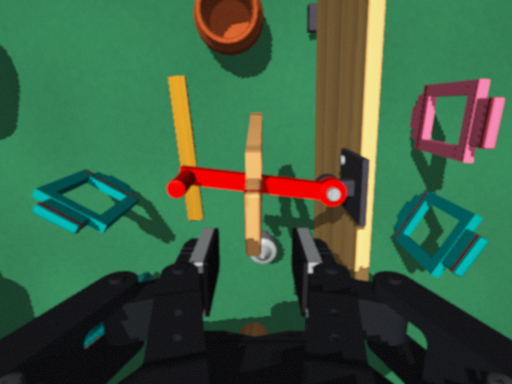

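View pics/s5.png

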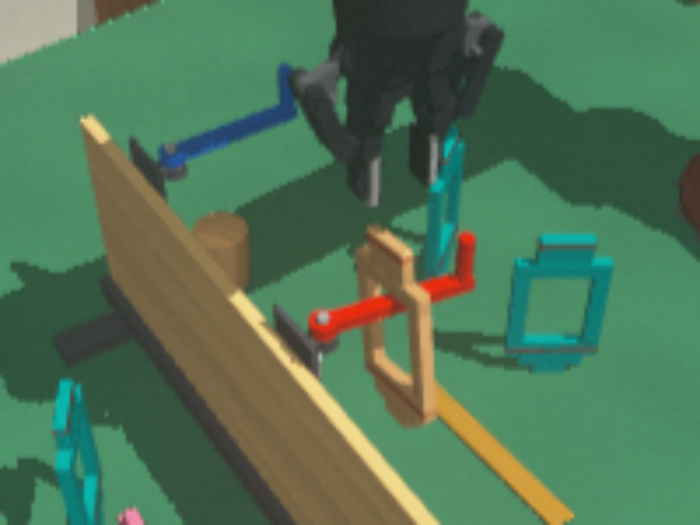

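```bash
python3 - <<'E'
from h import *
p=cv2.imread("pics/w5.png");cv2.imwrite("pics/w5c.png",cv2.resize(p[100:270,180:340],None,fx=3.5,fy=3.5,interpolation=cv2.INTER_CUBIC))
c=ctrl.camera_params("wrist")
for u,v in [(256,115),(256,254)]:print(ray(c,u,v,.239),ray(c,u,v,.265))
E
```

```text
[0.56352644 0.07223465 0.239     ] [0.56361131 0.07312014 0.265     ]
[ 0.54751709 -0.02404872  0.239     ] [ 0.54954255 -0.01149208  0.265     ]
```

View pics/w5c.png

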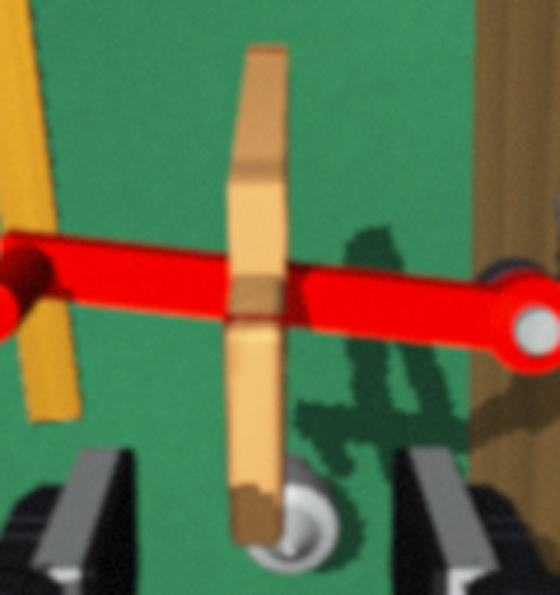

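```bash
python3 - <<'E'
from h import *
c=ctrl.camera_params("wrist")
for u,v in [(254,192.9),(253,255.7),(253,238)]:print(ray(c,u,v,.265).round(4))
for u,v in [(257,151),(256,180)]:print(ray(c,u,v,.239).round(4))
E
```

```text
[0.5549 0.0283 0.265 ]
[ 0.5475 -0.0123  0.265 ]
[ 5.495e-01 -4.000e-04  2.650e-01]
[0.5604 0.0492 0.239 ]
[0.5565 0.0299 0.239 ]
```

Emit:
apply_moves([
  {"dx":-2,"dy":20,"dz":-3,"yaw":0,"gripper":0.2},
  {"dx":-2,"dy":50,"dz":-3,"yaw":0,"gripper":0.2},
  {"dx":-2,"dy":72,"dz":-3,"yaw":0,"gripper":0.2},
  {"dx":-2,"dy":72,"dz":-3,"yaw":0,"gripper":0.2},
])

```text
time: 12.8
tool_pos: [0.5499, 0.0134, 0.2334]
tool_rot: [-0.705, 0.705, -0.06, 0.056]
force: [-1.0, -0.9, -0.3]
gripper_width: 0.0344
```

Emit:
apply_moves([
  {"dx":0,"dy":0,"dz":0,"yaw":0,"gripper":0.5},
  {"dx":0,"dy":0,"dz":0,"yaw":0,"gripper":0.7},
  {"dx":0,"dy":0,"dz":0,"yaw":0,"gripper":1},
  {"dx":0,"dy":0,"dz":0,"yaw":0,"gripper":1},
  {"dx":0,"dy":0,"dz":0,"yaw":0,"gripper":1},
], force=40)

```text
time: 13.42
tool_pos: [0.5526, 0.0138, 0.2384]
tool_rot: [-0.705, 0.705, -0.057, 0.058]
force: [0.9, -1.8, 3.0]
gripper_width: 0.0093
```

```bash
python3 - <<'E'
from h import *
p,d=ctrl.camera("wrist");cv2.imwrite("pics/w6.png",p[:,:,::-1])
p,d=ctrl.camera("scene");cv2.imwrite("pics/s6.png",cv2.resize(p[90:240,150:350,::-1],None,fx=3.5,fy=3.5))
go()
E
```

```text
t 13.53 at [0.5526 0.0138 0.2383] psi -9.4 F [ 1.8 -1.2  4. ] tilt [ 0.002 -1.    -0.   ] w 0.009
```

View pics/w6.png

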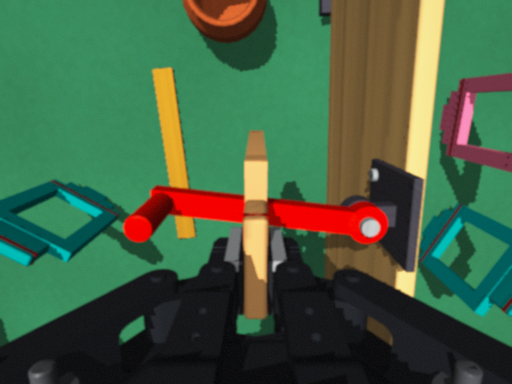

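View pics/s6.png

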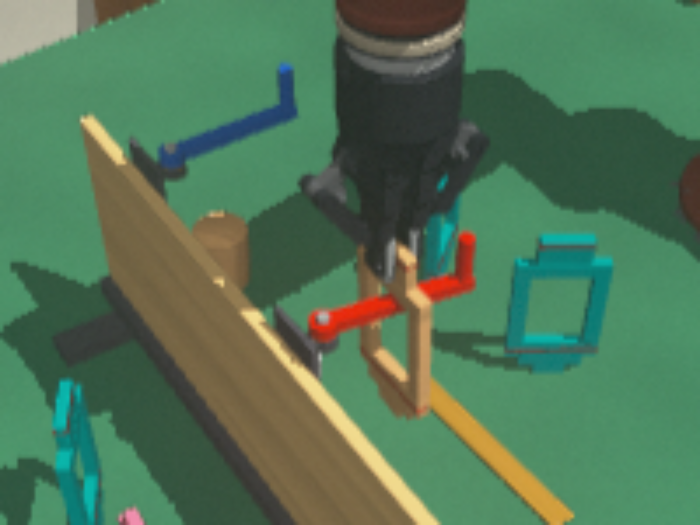

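Emit:
apply_moves([
  {"dx":0,"dy":-8,"dz":0,"yaw":0,"gripper":1},
  {"dx":0,"dy":-25,"dz":0,"yaw":0,"gripper":1},
  {"dx":0,"dy":-42,"dz":0,"yaw":0,"gripper":1},
  {"dx":0,"dy":-50,"dz":4,"yaw":0,"gripper":1},
  {"dx":0,"dy":-50,"dz":8,"yaw":0,"gripper":1},
])

```text
time: 14.15
tool_pos: [0.5538, 0.0222, 0.2886]
tool_rot: [0.705, -0.705, 0.057, -0.058]
force: [-0.2, -0.2, -2.2]
gripper_width: 0.0093
```

```bash
python3 - <<'E'
from h import *
go()
p,d=ctrl.camera("wrist");cv2.imwrite("pics/w7.png",p[:,:,::-1])
p,d=ctrl.camera("scene");cv2.imwrite("pics/s7.png",cv2.resize(p[90:240,150:350,::-1],None,fx=3.5,fy=3.5))
go()
E
```

```text
t 14.15 at [0.5538 0.0222 0.2886] psi -9.3 F [-0.2 -0.2 -2.2] tilt [ 0.002 -1.     0.   ] w 0.009
t 14.25 at [0.5531 0.0224 0.2869] psi -9.3 F [-0.6  0.1 -2.5] tilt [-0.001 -1.     0.   ] w 0.009
```

View pics/w7.png

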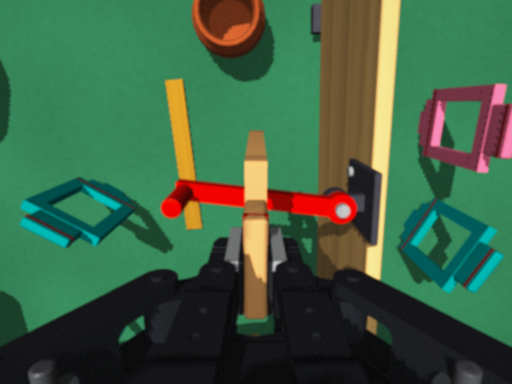

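View pics/s7.png

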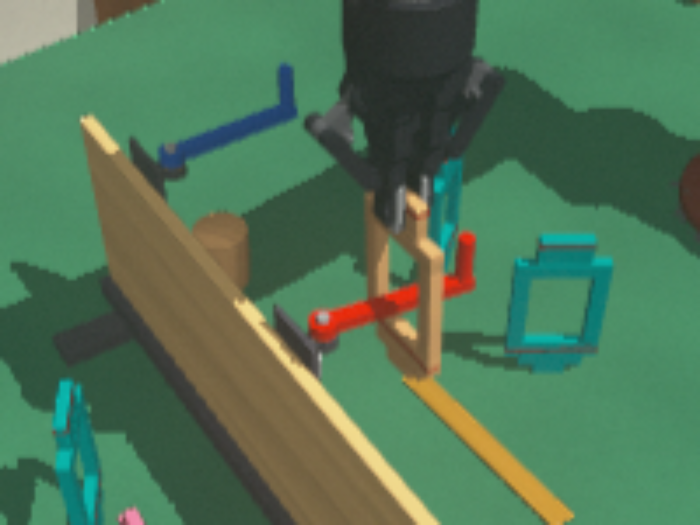

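Emit:
apply_moves([
  {"dx":-10,"dy":0,"dz":3,"yaw":0,"gripper":1},
  {"dx":-28,"dy":0,"dz":6,"yaw":0,"gripper":1},
  {"dx":-46,"dy":0,"dz":8,"yaw":0,"gripper":1},
  {"dx":-64,"dy":0,"dz":10,"yaw":0,"gripper":1},
  {"dx":-80,"dy":0,"dz":12,"yaw":0,"gripper":1},
  {"dx":-92,"dy":0,"dz":14,"yaw":0,"gripper":1},
  {"dx":-97,"dy":0,"dz":14,"yaw":0,"gripper":1},
  {"dx":-97,"dy":0,"dz":14,"yaw":0,"gripper":1},
])

```text
time: 15.25
tool_pos: [0.4598, 0.0514, 0.2873]
tool_rot: [-0.705, 0.705, -0.057, 0.058]
force: [-0.1, 0.4, -2.1]
gripper_width: 0.0088
```

```bash
python3 - <<'E'
from h import *
go()
p,d=ctrl.camera("wrist");cv2.imwrite("pics/w8.png",p[:,:,::-1])
p,d=ctrl.camera("scene");cv2.imwrite("pics/s8.png",cv2.resize(p[90:240,150:350,::-1],None,fx=3.5,fy=3.5)); cv2.imwrite("pics/s8f.png",p[:,:,::-1]);np.savez("scene8.npz",p=p,d=d)
c=ctrl.camera_params("scene")
m=masks(p)['blue'];n,l,st,ce=cv2.connectedComponentsWithStats(m.astype('uint8'))
for i in range(1,n):
    if st[i,4]>30 and 150<ce[i][0]<300 and ce[i][1]>50: print(st[i],ce[i])
for a in (1.5,1.55,1.6): print(a,proj(c,[*arm(bh,a),.261]),proj(c,[*arm(bh,a),.225]))
E
```

```text
t 15.25 at [0.4598 0.0514 0.2873] psi -9.3 F [-0.1  0.4 -2.1] tilt [ 0. -1. -0.] w 0.009
[196 109  38  28 185] [217.70810811 125.12972973]
1.5 [232.90096931 110.38650187] [233.43134602 121.50841694]
1.55 [231.99853664 109.45374106] [232.55107815 120.56508506]
1.6 [231.01797807 108.5547369 ] [231.59465911 119.65578302]
```

View pics/w8.png

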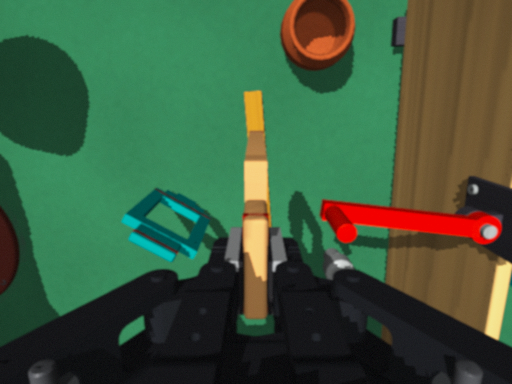

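View pics/s8.png

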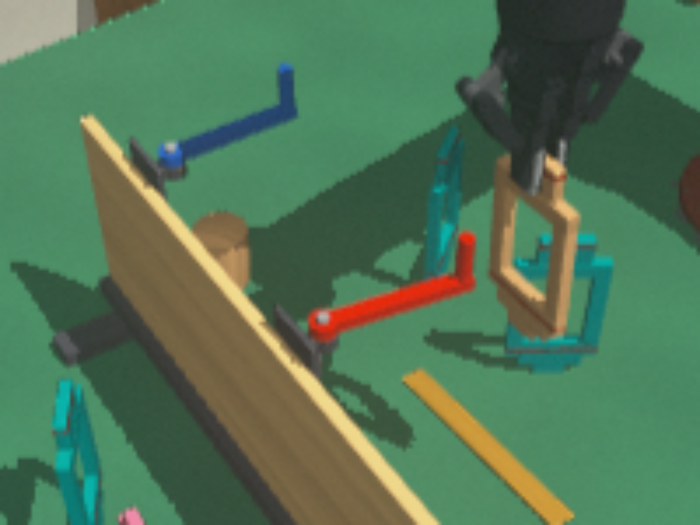

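```bash
python3 - <<'E'
from h import *
c=ctrl.camera_params("wrist");p0,R=tool()
for v in (213,218,318):
    X=ray(c,256,v,p0[2]+.0265);print(v,(R.T@(X-p0)*1000).round(1))
for v in (156,132): print(v,(R.T@(ray(c,256,v,p0[2]+.0005)-p0)*1000).round(1))
go((.438,.0,.288,-7.5),(.438,-.194,.288,-7.5),(.5267,-.2046,.288,-7.5))
E
python3 -c "
import cv2;p=cv2.imread('pics/w8.png');cv2.imwrite('pics/w8c.png',cv2.resize(p[120:340,200:310],None,fx=2.7,fy=2.7))"
```

```text
213 [ -0.6 -26.5  24.3]
218 [ -0.6 -26.5  22.3]
318 [ -0.6 -26.5 -22. ]
156 [-0.5 -0.5 42.1]
132 [-0.5 -0.5 52.7]
t 15.35 at [0.4601 0.0513 0.2873] psi -9.4 F [ 0.1  0.5 -0.2] tilt [ 0. -1. -0.] w 0.009
dx -13.5 dy -0.7 dz -54.2 yaw -1.9
dx 18.1 dy -0.7 dz -245.6 yaw -1.9
dx 107.3 dy -0.7 dz -241.7 yaw -1.9
```

View pics/w8c.png

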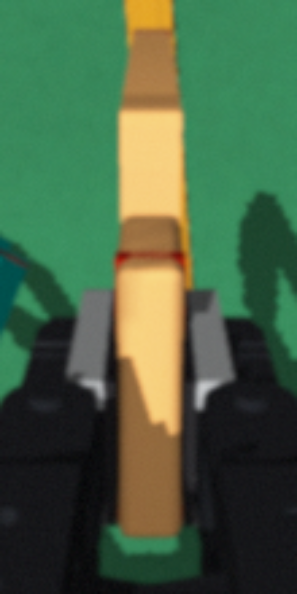

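Emit:
apply_moves([
  {"dx":0,"dy":-15,"dz":-5,"yaw":0,"gripper":1},
  {"dx":0,"dy":-30,"dz":-25,"yaw":-1,"gripper":1},
  {"dx":3,"dy":-30,"dz":-65,"yaw":-2,"gripper":1},
  {"dx":6,"dy":-30,"dz":-110,"yaw":-2,"gripper":1},
  {"dx":10,"dy":-30,"dz":-155,"yaw":-2,"gripper":1},
  {"dx":14,"dy":-30,"dz":-200,"yaw":-2,"gripper":1},
  {"dx":18,"dy":-25,"dz":-232,"yaw":-2,"gripper":1},
  {"dx":18,"dy":-10,"dz":-246,"yaw":-2,"gripper":1},
  {"dx":18,"dy":-1,"dz":-246,"yaw":-2,"gripper":1},
  {"dx":18,"dy":-1,"dz":-246,"yaw":-2,"gripper":1},
])

```text
time: 16.6
tool_pos: [0.4373, -0.1931, 0.2869]
tool_rot: [0.706, -0.705, 0.046, -0.044]
force: [0.3, 0.6, -1.9]
gripper_width: 0.009
```

```bash
python3 - <<'E'
from h import *
for k in range(1): 
  c=ctrl.camera_params("wrist");p,d=ctrl.camera("wrist");cv2.imwrite("pics/w9.png",p[:,:,::-1])
p,d=ctrl.camera("scene");cv2.imwrite("pics/s9.png",cv2.resize(p[60:210,150:350,::-1],None,fx=3.5,fy=3.5))
for a in (1.56,1.58,1.6): print(a,proj(c,np.array([*arm(bh,a),.261])),proj(c,np.array([*bh,.226])))
go((.5267,-.2046,.288,-7.5),(.5267,-.2046,.239,-7.5))
E
```

```text
1.56 [329.42582443 220.84169755] [477.18905434 204.7846104 ]
1.58 [329.18699168 224.39924175] [477.18905434 204.7846104 ]
1.6 [329.02491973 227.93538502] [477.18905434 204.7846104 ]
t 16.70 at [ 0.4379 -0.1933  0.2884] psi -7.3 F [ 0.1  0.4 -1.5] tilt [ 0. -1.  0.] w 0.009
dx 89.5 dy 0.4 dz -0.0 yaw 0.2
dx 89.5 dy 49.4 dz -0.0 yaw 0.2
```

View pics/w9.png

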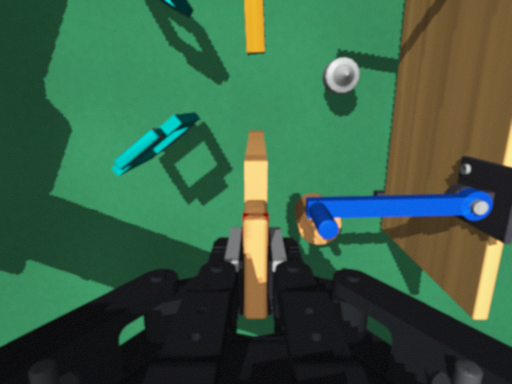

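View pics/s9.png

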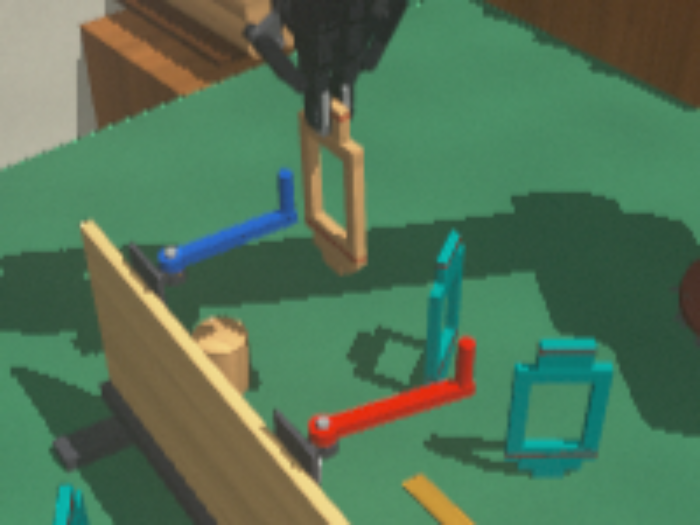

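Emit:
apply_moves([
  {"dx":10,"dy":0,"dz":-2,"yaw":0,"gripper":1},
  {"dx":28,"dy":0,"dz":-2,"yaw":0,"gripper":1},
  {"dx":46,"dy":0,"dz":-1.5,"yaw":0,"gripper":1},
  {"dx":64,"dy":0,"dz":-1.5,"yaw":0,"gripper":1},
  {"dx":80,"dy":0,"dz":-1,"yaw":0,"gripper":1},
  {"dx":89,"dy":0,"dz":-1,"yaw":0,"gripper":1},
  {"dx":89,"dy":0,"dz":-1,"yaw":0,"gripper":1},
])

```text
time: 17.58
tool_pos: [0.5264, -0.2065, 0.2883]
tool_rot: [0.706, -0.706, 0.045, -0.045]
force: [-0.1, -0.1, -2.1]
gripper_width: 0.009
```

```bash
python3 - <<'E'
from h import *
p,d=ctrl.camera("wrist");cv2.imwrite("pics/w10.png",p[:,:,::-1])
p,d=ctrl.camera("scene");cv2.imwrite("pics/s10.png",cv2.resize(p[60:210,150:350,::-1],None,fx=3.5,fy=3.5))
go((.5267,-.2046,.239,-7.5))
E
```

```text
t 17.68 at [ 0.5257 -0.2065  0.2884] psi -7.3 F [ 0.5  0.  -1.9] tilt [-0. -1. -0.] w 0.009
dx 0.8 dy 49.4 dz 2.0 yaw 0.2
```

View pics/w10.png

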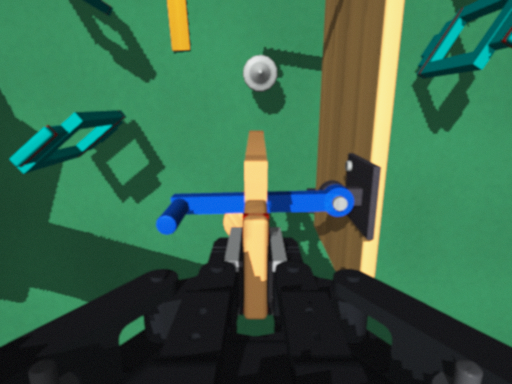

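View pics/s10.png

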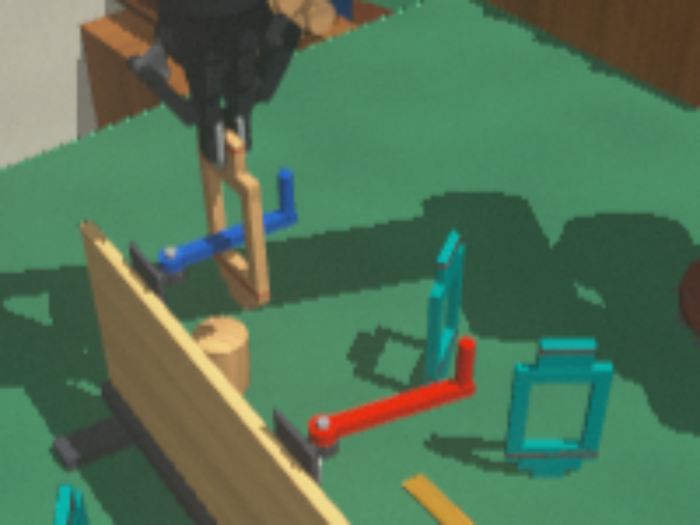

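Emit:
apply_moves([
  {"dx":0,"dy":12,"dz":0,"yaw":0,"gripper":1},
  {"dx":0,"dy":28,"dz":0,"yaw":0,"gripper":1},
  {"dx":0,"dy":40,"dz":0,"yaw":0,"gripper":1},
  {"dx":0,"dy":46,"dz":0,"yaw":0,"gripper":1},
  {"dx":0,"dy":48,"dz":0,"yaw":0,"gripper":1},
  {"dx":0,"dy":48.5,"dz":0,"yaw":0,"gripper":1},
  {"dx":0,"dy":48.5,"dz":0,"yaw":0,"gripper":1},
])

```text
time: 18.55
tool_pos: [0.5261, -0.2067, 0.2404]
tool_rot: [-0.706, 0.706, -0.045, 0.046]
force: [-0.3, 0.4, -1.9]
gripper_width: 0.0095
```

Emit:
apply_moves([
  {"dx":0,"dy":1,"dz":0,"yaw":0,"gripper":1},
  {"dx":0,"dy":1.5,"dz":0,"yaw":0,"gripper":1},
  {"dx":0,"dy":1.5,"dz":0,"yaw":0,"gripper":1},
])

```text
time: 18.92
tool_pos: [0.5261, -0.2068, 0.2392]
tool_rot: [-0.705, 0.706, -0.045, 0.046]
force: [-0.5, -0.0, 2.0]
gripper_width: 0.0092
```

Emit:
apply_moves([
  {"dx":0,"dy":-0.5,"dz":0,"yaw":0,"gripper":0.7},
  {"dx":0,"dy":-0.5,"dz":0,"yaw":0,"gripper":0.5},
  {"dx":0,"dy":-0.5,"dz":0,"yaw":0,"gripper":0.2},
  {"dx":0,"dy":-0.5,"dz":0,"yaw":0,"gripper":0.2},
  {"dx":0,"dy":-0.5,"dz":0,"yaw":0,"gripper":0.2},
])

```text
time: 19.55
tool_pos: [0.5258, -0.2066, 0.2387]
tool_rot: [0.706, -0.706, 0.045, -0.045]
force: [-0.6, 0.2, 0.7]
gripper_width: 0.0341
```

```bash
python3 - <<'E'
from h import *
p,d=ctrl.camera("wrist");cv2.imwrite("pics/w11.png",p[:,:,::-1])
p,d=ctrl.camera("scene");cv2.imwrite("pics/s11.png",cv2.resize(p[60:210,150:350,::-1],None,fx=3.5,fy=3.5))
go()
E
```

```text
t 19.65 at [ 0.5258 -0.2066  0.2388] psi -7.4 F [-0.9 -0.8 -0.1] tilt [-0. -1.  0.] w 0.034
```

View pics/w11.png

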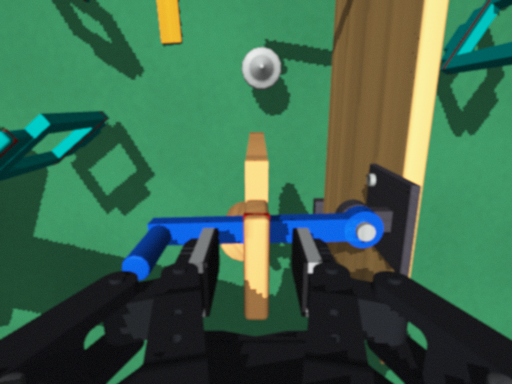

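View pics/s11.png

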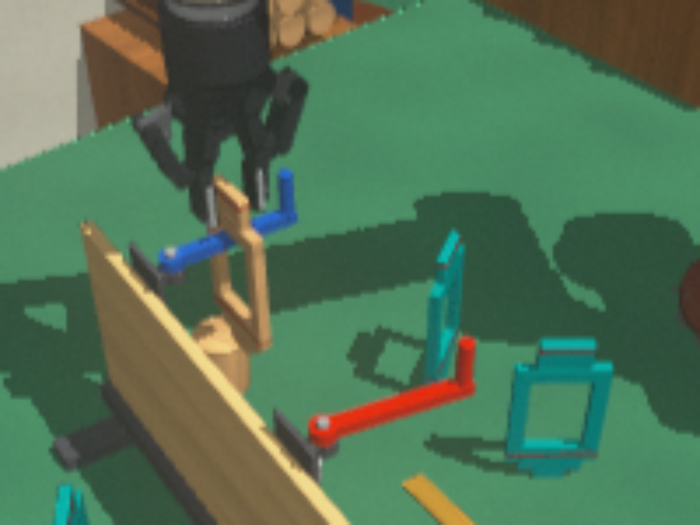

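```bash
python3 - <<'E'
from h import *
a=push(rh,1.42,.032,.313,-1);print(a);go((.5258,-.2066,.313,-7.4),a,(*a[:2],.238,a[3]))
E
```

```text
(np.float64(0.5008413717094303), np.float64(0.007670484077549684), 0.313, np.float64(-16.203035987149974))
t 19.65 at [ 0.5258 -0.2066  0.2388] psi -7.4 F [-0.9 -0.8 -0.1] tilt [-0. -1.  0.] w 0.034
dx 0.0 dy -74.2 dz 0.0 yaw 0.0
dx -52.2 dy -74.2 dz 209.3 yaw 8.9
dx -52.2 dy 0.8 dz 209.3 yaw 8.9
```

Emit:
apply_moves([
  {"dx":0,"dy":-15,"dz":0,"yaw":0,"gripper":0.2},
  {"dx":0,"dy":-45,"dz":0,"yaw":0,"gripper":0.2},
  {"dx":0,"dy":-75,"dz":0,"yaw":0,"gripper":0.2},
  {"dx":0,"dy":-75,"dz":0,"yaw":0,"gripper":0.2},
])

```text
time: 20.15
tool_pos: [0.5272, -0.2074, 0.3186]
tool_rot: [-0.704, 0.707, -0.043, 0.048]
force: [0.5, 0.2, -0.6]
gripper_width: 0.0341
```

Emit:
apply_moves([
  {"dx":-5,"dy":0,"dz":20,"yaw":0,"gripper":0.5},
  {"dx":-15,"dy":0,"dz":65,"yaw":3,"gripper":1},
  {"dx":-28,"dy":0,"dz":110,"yaw":6,"gripper":1},
  {"dx":-40,"dy":0,"dz":155,"yaw":9,"gripper":1},
  {"dx":-50,"dy":0,"dz":195,"yaw":9,"gripper":1},
  {"dx":-52,"dy":0,"dz":209,"yaw":9,"gripper":1},
  {"dx":-52,"dy":0,"dz":209,"yaw":9,"gripper":1},
])

```text
time: 21.02
tool_pos: [0.5005, 0.0081, 0.3129]
tool_rot: [-0.7, 0.7, -0.1, 0.099]
force: [0.6, 0.1, 0.2]
gripper_width: 0.0004
```

```bash
python3 - <<'E'
from h import *
c=ctrl.camera_params("wrist");p,d=ctrl.camera("wrist");cv2.imwrite("pics/w12.png",p[:,:,::-1])
for a in (1.40,1.44,1.48): print(a,proj(c,np.array([*arm(rh,a),.261])),proj(c,np.array([*rh,.226])))
a=push(rh,1.42,.032,.238,-1);go(a)
E
```

```text
1.4 [257.46249383 155.96836465] [404.75111612 151.02184381]
1.44 [257.4599384  162.80530247] [404.75111612 151.02184381]
1.48 [257.73117224 169.56211379] [404.75111612 151.02184381]
t 21.07 at [0.5007 0.0073 0.3131] psi -16.3 F [ 0.6 -0.1 -0.5] tilt [-0.001 -1.    -0.001] w 0.001
dx 0.1 dy 75.1 dz 0.5 yaw -0.1
```

View pics/w12.png

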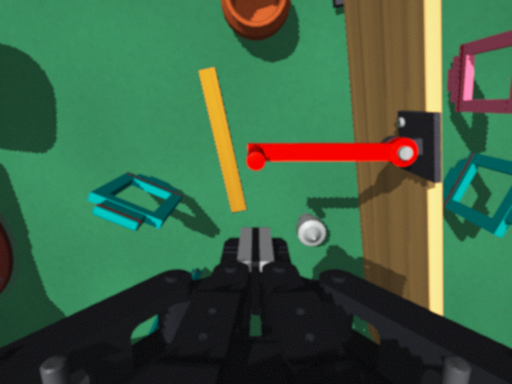

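Emit:
apply_moves([
  {"dx":0,"dy":20,"dz":0,"yaw":0,"gripper":1},
  {"dx":0,"dy":50,"dz":0,"yaw":0,"gripper":1},
  {"dx":0,"dy":74,"dz":0,"yaw":0,"gripper":1},
  {"dx":0,"dy":75,"dz":0,"yaw":0,"gripper":1},
  {"dx":0,"dy":75,"dz":0,"yaw":0,"gripper":1},
])

```text
time: 21.7
tool_pos: [0.5011, 0.0067, 0.2389]
tool_rot: [-0.7, 0.7, -0.101, 0.101]
force: [-0.3, -0.2, 0.8]
gripper_width: -0.0002
```

```bash
python3 - <<'E'
from h import *
go(*[push(rh,a,.017,.238,-1) for a in np.arange(1.42,.3,-.12)])
E
```

```text
t 21.70 at [0.5011 0.0067 0.2389] psi -16.4 F [-0.3 -0.2  0.8] tilt [ 0. -1. -0.] w -0.000
dx -0.6 dy 0.9 dz 15.9 yaw -0.2
dx -1.9 dy 0.9 dz 28.5 yaw 6.7
dx -1.7 dy 0.9 dz 41.3 yaw 13.5
dx -0.0 dy 0.9 dz 53.9 yaw 20.4
dx 3.2 dy 0.9 dz 66.3 yaw 27.3
dx 7.9 dy 0.9 dz 78.1 yaw 34.2
dx 14.0 dy 0.9 dz 89.4 yaw 41.0
dx 21.3 dy 0.9 dz 99.8 yaw 47.9
dx 29.9 dy 0.9 dz 109.2 yaw 54.8
dx 39.5 dy 0.9 dz 117.6 yaw 61.7
```

Emit:
apply_moves([
  {"dx":0,"dy":1,"dz":7,"yaw":0,"gripper":1},
  {"dx":-0.5,"dy":1,"dz":13,"yaw":0,"gripper":1},
  {"dx":-1,"dy":1,"dz":20,"yaw":3,"gripper":1},
  {"dx":-2,"dy":1,"dz":28.5,"yaw":7,"gripper":1},
  {"dx":-1.7,"dy":1,"dz":41,"yaw":13.5,"gripper":1},
  {"dx":0,"dy":1,"dz":54,"yaw":20.5,"gripper":1},
  {"dx":3,"dy":1,"dz":66,"yaw":27.5,"gripper":1},
  {"dx":8,"dy":1,"dz":78,"yaw":34,"gripper":1},
  {"dx":14,"dy":1,"dz":89.5,"yaw":41,"gripper":1},
  {"dx":21.5,"dy":1,"dz":100,"yaw":48,"gripper":1},
  {"dx":30,"dy":1,"dz":109,"yaw":55,"gripper":1},
  {"dx":39.5,"dy":1,"dz":117.5,"yaw":61.5,"gripper":1},
])

```text
time: 23.2
tool_pos: [0.5719, 0.1091, 0.2382]
tool_rot: [-0.549, 0.55, -0.445, 0.445]
force: [-2.2, -3.1, 0.7]
gripper_width: -0.0001
```

```bash
python3 - <<'E'
from h import *
go(*[push(rh,a,.017,.238,-1) for a in np.arange(.34,-.05,-.04)])
p,d=ctrl.camera("wrist");cv2.imwrite("pics/w13.png",p[:,:,::-1])
E
```

```text
t 23.20 at [0.5719 0.1091 0.2382] psi -78.0 F [-2.2 -3.1  0.7] tilt [ 0.001 -1.    -0.001] w -0.000
dx 0.8 dy 0.2 dz 0.2 yaw 0.0
dx 0.2 dy 0.2 dz 4.4 yaw 2.3
dx -0.2 dy 0.2 dz 8.7 yaw 4.6
dx -0.5 dy 0.2 dz 12.9 yaw 6.9
dx -0.5 dy 0.2 dz 17.2 yaw 9.2
dx -0.5 dy 0.2 dz 21.4 yaw 11.5
dx -0.2 dy 0.2 dz 25.7 yaw 13.8
dx 0.2 dy 0.1 dz 29.9 yaw 16.1
dx 0.8 dy 0.1 dz 34.1 yaw 18.4
dx 1.6 dy 0.1 dz 38.3 yaw 20.7
```

View pics/w13.png

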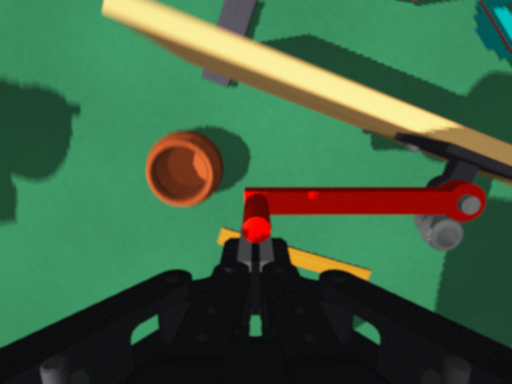

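Emit:
apply_moves([
  {"dx":0,"dy":0,"dz":4.5,"yaw":2.5,"gripper":1},
  {"dx":0,"dy":0,"dz":8.5,"yaw":4.5,"gripper":1},
  {"dx":-0.5,"dy":0,"dz":13,"yaw":7,"gripper":1},
  {"dx":-0.5,"dy":0,"dz":17,"yaw":9,"gripper":1},
  {"dx":-0.5,"dy":0,"dz":20,"yaw":12,"gripper":1},
  {"dx":-0.5,"dy":0,"dz":22,"yaw":14,"gripper":1},
])

```text
time: 24.0
tool_pos: [0.5933, 0.1146, 0.2378]
tool_rot: [0.492, -0.492, 0.509, -0.508]
force: [-2.8, 2.3, 0.3]
gripper_width: 0.0002
```

Emit:
apply_moves([
  {"dx":0,"dy":0,"dz":0.7,"yaw":0.5,"gripper":1},
  {"dx":0,"dy":0,"dz":1.2,"yaw":1,"gripper":1},
])

```text
time: 24.25
tool_pos: [0.5945, 0.1142, 0.2378]
tool_rot: [0.487, -0.487, 0.512, -0.512]
force: [-2.2, 2.3, -0.0]
gripper_width: -0.0002
```

```bash
python3 - <<'E'
from h import *
go(*[push(rh,a,.017,.238,-1) for a in np.arange(.12,-.07,-.02)])
E
```

```text
t 24.25 at [0.5945 0.1142 0.2378] psi -92.9 F [-2.2  2.3 -0. ] tilt [-0. -1. -0.] w -0.000
dx -0.2 dy -0.2 dz 0.3 yaw -2.2
dx -0.6 dy -0.2 dz 2.4 yaw -1.0
dx -0.9 dy -0.2 dz 4.5 yaw 0.1
dx -1.2 dy -0.2 dz 6.6 yaw 1.3
dx -1.5 dy -0.2 dz 8.7 yaw 2.4
dx -1.7 dy -0.2 dz 10.8 yaw 3.6
dx -1.9 dy -0.2 dz 13.0 yaw 4.7
dx -2.1 dy -0.2 dz 15.1 yaw 5.9
dx -2.2 dy -0.2 dz 17.2 yaw 7.0
dx -2.2 dy -0.2 dz 19.3 yaw 8.1
```

Emit:
apply_moves([
  {"dx":-0.2,"dy":0,"dz":0.7,"yaw":0,"gripper":1},
  {"dx":-0.3,"dy":0,"dz":1.4,"yaw":0,"gripper":1},
  {"dx":-0.4,"dy":0,"dz":2,"yaw":0,"gripper":1},
])

```text
time: 24.62
tool_pos: [0.5966, 0.1142, 0.2378]
tool_rot: [-0.487, 0.487, -0.512, 0.512]
force: [-2.8, 2.4, 1.1]
gripper_width: -0.0002
```

Emit:
apply_moves([
  {"dx":-0.2,"dy":0,"dz":0.7,"yaw":0,"gripper":1},
  {"dx":-0.3,"dy":0,"dz":1.4,"yaw":0,"gripper":1},
])

```text
time: 24.88
tool_pos: [0.598, 0.1143, 0.2377]
tool_rot: [-0.487, 0.488, -0.512, 0.512]
force: [-3.0, 1.2, -0.3]
gripper_width: -0.0002
```

Emit:
apply_moves([
  {"dx":-0.2,"dy":0,"dz":0.6,"yaw":0,"gripper":1},
  {"dx":-0.3,"dy":0,"dz":1.2,"yaw":0,"gripper":1},
])

```text
time: 25.12
tool_pos: [0.5992, 0.1144, 0.2377]
tool_rot: [-0.487, 0.488, -0.512, 0.512]
force: [-2.6, -0.3, 0.7]
gripper_width: 0.0002
```

Emit:
apply_moves([
  {"dx":-0.2,"dy":0,"dz":0.6,"yaw":0,"gripper":1},
  {"dx":-0.2,"dy":0,"dz":1.2,"yaw":0,"gripper":1},
])

```text
time: 25.38
tool_pos: [0.6004, 0.1145, 0.2377]
tool_rot: [-0.487, 0.488, -0.512, 0.513]
force: [-2.4, -1.3, -0.3]
gripper_width: 0.0004
```

Emit:
apply_moves([
  {"dx":-0.1,"dy":0,"dz":0.6,"yaw":0,"gripper":1},
  {"dx":-0.1,"dy":0,"dz":1.2,"yaw":0,"gripper":1},
])

```text
time: 25.62
tool_pos: [0.6016, 0.1148, 0.2377]
tool_rot: [-0.487, 0.488, -0.512, 0.512]
force: [-3.2, -3.1, -0.6]
gripper_width: -0.0
```

Emit:
apply_moves([
  {"dx":0.4,"dy":0,"dz":0.5,"yaw":0,"gripper":1},
  {"dx":0.4,"dy":0,"dz":1.0,"yaw":0,"gripper":1},
])

```text
time: 25.88
tool_pos: [0.6026, 0.1147, 0.2378]
tool_rot: [0.488, -0.487, 0.512, -0.512]
force: [-2.7, -1.4, -0.5]
gripper_width: 0.0002
```

Emit:
apply_moves([
  {"dx":0.1,"dy":0,"dz":0.6,"yaw":0,"gripper":1},
  {"dx":0.2,"dy":0,"dz":1.1,"yaw":0,"gripper":1},
])

```text
time: 26.12
tool_pos: [0.6037, 0.1146, 0.2379]
tool_rot: [0.488, -0.487, 0.512, -0.512]
force: [-3.4, 0.2, -0.1]
gripper_width: -0.0001
```

Emit:
apply_moves([
  {"dx":0,"dy":0,"dz":0.6,"yaw":0,"gripper":1},
  {"dx":0,"dy":0,"dz":1.1,"yaw":0,"gripper":1},
])

```text
time: 26.38
tool_pos: [0.6048, 0.1145, 0.2379]
tool_rot: [0.488, -0.487, 0.512, -0.512]
force: [-2.4, 1.0, 0.0]
gripper_width: 0.0001
```

Emit:
apply_moves([
  {"dx":0,"dy":0,"dz":0.6,"yaw":0,"gripper":1},
  {"dx":0,"dy":0,"dz":1.1,"yaw":0,"gripper":1},
])

```text
time: 26.62
tool_pos: [0.6056, 0.1144, 0.2377]
tool_rot: [0.487, -0.488, 0.513, -0.512]
force: [-4.2, 1.6, 1.0]
gripper_width: -0.0003
```

Emit:
apply_moves([
  {"dx":0,"dy":0,"dz":0.5,"yaw":0,"gripper":1},
  {"dx":0,"dy":0,"dz":0.8,"yaw":0,"gripper":1},
])

```text
time: 26.88
tool_pos: [0.606, 0.1145, 0.2376]
tool_rot: [0.487, -0.488, 0.513, -0.512]
force: [-6.4, 2.4, 0.8]
gripper_width: -0.0002
```

Emit:
apply_moves([
  {"dx":-0.1,"dy":0,"dz":0.5,"yaw":0,"gripper":1},
  {"dx":-0.2,"dy":0,"dz":1.0,"yaw":0,"gripper":1},
  {"dx":-0.2,"dy":0,"dz":1.0,"yaw":0,"gripper":1},
])

```text
time: 27.25
tool_pos: [0.6065, 0.1145, 0.2374]
tool_rot: [0.487, -0.488, 0.513, -0.511]
force: [-7.3, 1.3, 0.6]
gripper_width: 0.0001
```

Emit:
apply_moves([
  {"dx":0,"dy":0,"dz":0.6,"yaw":0,"gripper":1},
  {"dx":0,"dy":0,"dz":1.1,"yaw":0,"gripper":1},
  {"dx":0,"dy":0,"dz":1.1,"yaw":0,"gripper":1},
])

```text
time: 27.62
tool_pos: [0.607, 0.1145, 0.2373]
tool_rot: [0.486, -0.489, 0.514, -0.511]
force: [-8.9, 1.3, 2.0]
gripper_width: 0.0001
```

Emit:
apply_moves([
  {"dx":0,"dy":0,"dz":0.5,"yaw":0,"gripper":1},
  {"dx":0,"dy":0,"dz":0.9,"yaw":0,"gripper":1},
  {"dx":0,"dy":0,"dz":0.9,"yaw":0,"gripper":1},
])

```text
time: 28.0
tool_pos: [0.6074, 0.1145, 0.2371]
tool_rot: [0.486, -0.489, 0.514, -0.51]
force: [-11.0, 1.6, 1.9]
gripper_width: 0.0003
```

Pressed to 11 N against the folded stop; holding there.

Emit:
apply_moves([
  {"dx":0,"dy":0,"dz":0,"yaw":0,"gripper":1},
  {"dx":0,"dy":0,"dz":0,"yaw":0,"gripper":1},
  {"dx":0,"dy":0,"dz":0,"yaw":0,"gripper":1},
  {"dx":0,"dy":0,"dz":0,"yaw":0,"gripper":1},
  {"dx":0,"dy":0,"dz":0,"yaw":0,"gripper":1},
  {"dx":0,"dy":0,"dz":0,"yaw":0,"gripper":1},
])

```text
time: 28.75
tool_pos: [0.6074, 0.1145, 0.2371]
tool_rot: [0.486, -0.489, 0.514, -0.511]
force: [-11.2, 2.2, 2.3]
gripper_width: 0.0001
```

Emit:
apply_moves([
  {"dx":0,"dy":0,"dz":-8,"yaw":0,"gripper":1},
  {"dx":0,"dy":0,"dz":-25,"yaw":0,"gripper":1},
  {"dx":0,"dy":-30,"dz":-45,"yaw":0,"gripper":1},
  {"dx":-30,"dy":-80,"dz":-70,"yaw":0,"gripper":1},
  {"dx":-80,"dy":-100,"dz":-90,"yaw":0,"gripper":1},
  {"dx":-130,"dy":-100,"dz":-110,"yaw":0,"gripper":1},
  {"dx":-180,"dy":-100,"dz":-130,"yaw":0,"gripper":1},
  {"dx":-230,"dy":-100,"dz":-150,"yaw":0,"gripper":1},
  {"dx":-270,"dy":-100,"dz":-160,"yaw":0,"gripper":1},
  {"dx":-270,"dy":-100,"dz":-160,"yaw":0,"gripper":1},
])

```text
time: 30.0
tool_pos: [0.4631, 0.394, 0.3381]
tool_rot: [-0.489, 0.487, -0.511, 0.512]
force: [-0.3, -0.3, 0.2]
gripper_width: 0.0003
```

```bash
python3 - <<'E'
from h import *
go()
p,d=ctrl.camera("top");cv2.imwrite("pics/t14.png",cv2.resize(p[80:330,130:450,::-1],None,fx=2.4,fy=2.4,interpolation=cv2.INTER_CUBIC));np.savez("top14.npz",p=p,d=d)
p,d=ctrl.camera("scene");cv2.imwrite("pics/s14.png",cv2.resize(p[90:300,140:360,::-1],None,fx=2.8,fy=2.8,interpolation=cv2.INTER_CUBIC))
E
```

```text
t 30.00 at [0.4631 0.394  0.3381] psi -92.6 F [-0.3 -0.3  0.2] tilt [-0.001 -1.     0.002] w 0.000
```

View pics/t14.png

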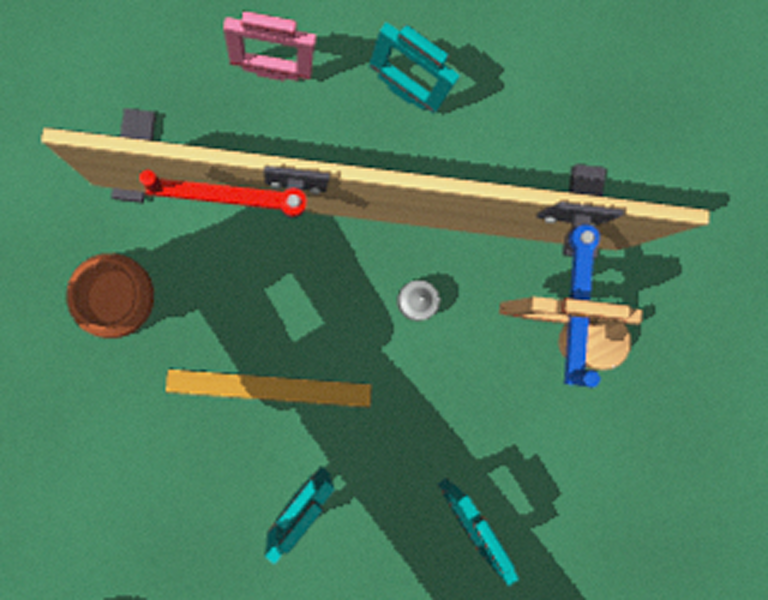

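View pics/s14.png

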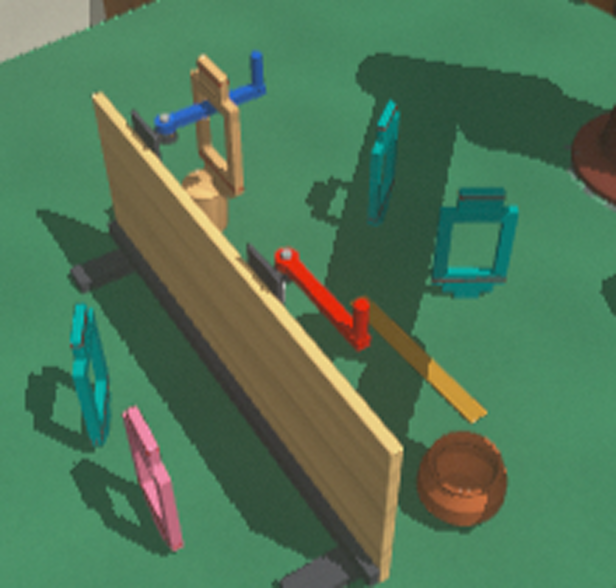

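The red hook lies folded along the board, with its pin at (149,182) in the top crop. The template hangs on the swung-out blue hook at about (570,308), and the other things look unmoved. Now a numeric check of the angles and positions.

```bash
python3 - <<'E'
from h import *
c=ctrl.camera_params("top");q=lambda x,y:(x/2.4+130,y/2.4+80)
for n,a,b in(('blue',q(587,237),q(590,379)),('red',q(292,201),q(149,179))):
    A=ray(c,*a,.226);B=ray(c,*b,.261);e=B-A;print(n,A.round(4),B.round(4),'angle',np.arctan2(-e[0],e[1])-phi)
z0=np.load("top0.npz");z1=np.load("top14.npz")
D=np.abs(z0['d']-z1['d'])>.015
n,l,st,ce=cv2.connectedComponentsWithStats(D.astype('uint8'))
for i in range(1,n):
    if st[i,4]>30: print(st[i],ce[i].round())
E
```

```text
blue [ 0.5816 -0.2117  0.226 ] [ 0.4768 -0.1986  0.261 ] angle 1.5781652961312105
red [0.6104 0.0101 0.226 ] [0.6214 0.1126 0.261 ] angle 0.02518476109845201
[188 150  59  17 443] [217. 159.]
[226 168  47  56 743] [246. 196.]
[312 174  56  10 397] [338. 179.]
[338 184  60  57 942] [369. 212.]
```

```bash
python3 -c "
from workcell import ctrl
print(ctrl.hand_in())"
```

```text
the job is handed in; nothing more can be done
None
```

The job is done and handed in at about 30 s, in the order asked; `hand_in` gives no verdict.

- **Blue hook:** I pushed it out by its pin with closed fingers until it met the stop, and held it at about 11.5 N for 0.75 s. The highest force I read was 11.9 N.
- **Template:** I lifted the pale wooden template off the red hook and hung it about half way along the blue arm. It touched down at about 4 N before I released it.
- **Red hook:** I folded it back along the board by its pin and held it at about 11 N for 0.75 s.

**Last checks:**
- The final pictures show the template hanging clear on the blue hook, with the robot well away and touching nothing.
- In the top camera the hooks' true angles measured 1.58 rad (blue) and 0.03 rad (red). Both fit the stops I felt.
- Comparing depth before and after, only the areas of the two hooks and the template changed; the jar, blank, center and ruler did not move.

**Loose ends:**
- The fingertip position put the blue stop at about 1.60 rad against 1.58 from the camera, which is within calibration.
- While pressing, the force rose only about 3 N per mm of measured tool travel, not 10 or more. I took the difference for give in the arm and wrist, since the wrist pictures showed the blue hook barely moving.
- I read the force only between moves, so any short peak would not show.

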